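Scoop walnuts from the tray into the pot

ROBOT

A 6-joint arm with a two-finger parallel gripper is mounted at the origin on the work surface. World frame = base frame: x ahead of the robot, y to its left, z up, the work surface at z = 0. Lengths are in mm, angles in rad, forces in N, time in s.
With the tool pointing down it reaches from about 350 to 975 mm from the base axis. Payload 7.1 kg.
Tool frame: the origin (TCP) lies midway between the tips of the shut fingers; the grasp point (between the pads) lies 19 mm behind it (ctrl.grasp_offset is the distance from the TCP to the grasp point, in mm); z points along the fingers, y is the line along which they close (so a half turn about z gives the same grasp; the last joint's range is limited). The gripper opens to 88 mm and grips with 3 to 60 N. Pads are 20 mm wide; open, the fingers measure 115 mm over their backs; the gripper's body (75 mm by 178 mm) begins 61 mm behind the grasp point.
Start: joints at [-1.237, 0.423, 1.63, -0, 1.089, -0.019], TCP at [215.971, -586.482, 222.675] pointing down, gripper open.
Joint ranges: [-3, 3], [-0.9, 2.11], [0.09, 2.58], [-1.31, 4.45], [0.11, 2.69], [-2.54, 2.54]. Speed limits (rad/s): [2.39, 2.39, 3.01, 3.14, 3.14, 3.14].

INTERFACE

Orientations are given as a rotation vector (axis times angle).
In Python, from workcell import ctrl gives the robot as it stands. The module is installed in compiled form; this text tells all that it offers.
- The arm moves only by the tool servo_tool, never from a script. Its argument "rows" is a list of rows, each a list of 7 numbers: the turn, a rotation vector about the tool's x, y, z as a fraction of full scale, then the shift along the tool's x, y, z as a fraction of full scale, then the finger opening in mm, from 0 to 87.8. A call has 1 to 10 rows; each row is the pose to reach, as a shift and turn from the pose commanded when the call began, along the tool's axes at that moment; what a row does not reach only later rows make up. Full scale, the value 1, is 20 cm for a shift and 1.5 rad for a turn. A row lasts 1/8 s, in which the tool goes at most 62.5 mm and 10.7 degrees, less where a joint would pass 70% of its speed; a pose out of reach is approached as far as the arm can. A call with a number of a shift or a turn outside -1 to 1 is refused whole. A call with a gripper value outside its range is refused whole. The fingers move at their own pace and stop on an object; the grip force is fixed at half the most. Time passes only in rows, so rows that repeat a pose let the fingers close. It gives the time, the measured TCP pose, the force, the opening and the grip force at its end, in the units of the state.
- ctrl.get_obs(): the state, without advancing time (a new reading comes with each control period).
- ctrl.get_image(name): name is "side" or "top"; returns (picture, depth): 480x640x3 uint8, red, green, blue; 480x640 float32, mm along the optical axis (not along the pixel's ray), 0 where there is no reading.
- ctrl.camera_info(name): a dict with "intrinsics" (3x3 intrinsics, pixels), "R" (3x3) and "t" (3): a world point X has camera coordinates R X + t. Camera axes: x right, y down, z forward; pixel columns grow to the right and rows downward; lengths in mm; the calibration is good to about 2 mm. A picture is of the moment at which its call begins. camera_info takes no time and is no camera call.
- ctrl.close_job(): hands the job in; it is judged then, once.
The state is a dict: "t": time; "qpos": joint angles; "qvel": joint speeds; "joint_torque": joint torques, N m; "ee_pos": TCP position; "orientation": TCP orientation; "ft_force": force on the tool from outside, world axes, zero at the start; "moment": the same for the moment, N m; "width": finger opening in mm; "grasp_force": force on a finger pad.
Only numpy, scipy, OpenCV 4.12 (cv2) and the standard library are available. Lean on these libraries where they do the work, as an engineer would, in place of code of your own. Each camera call takes 0.05 s, during which the arm holds its last target. There are 200 camera calls.

TASK

Pick up the scoop, scoop walnuts out of the wooden tray and tip them gently into the blue pot from just above its rim, until at least three are in the pot; the rest may stay in the tray, none may lie anywhere else. Handle the walnuts only with the scoop, never with the fingers, do not disturb the tumbler or the tape, and finally stand the empty scoop upright on its cork board and let go of it.

Things in the scene. Friction and masses are not known exactly. Their poses are not given: they have to be found in the camera images.
- scoop: Aluminium hand scoop with a red grip bar, 0.14 kg. Pan 100 mm long, 96 mm wide (91 mm inside), 2.5 mm thick floor, open at the front (+x) where the lip is, side walls sloping up from nothing at the lip to 34 mm over the front 38 mm, back wall 42 mm. Origin on the underside, 55 mm behind the lip and 45 mm ahead of the back; x points to the lip, z up. It stands flat on the cork board at the start
- scoop_grip (a point): middle of the scoop's red grip bar, which lies along the scoop's x above the pan: 85 mm long, 20 mm wide (y), 26 mm high; 20 mm behind the scoop origin and 88 mm above its underside; 32 mm is free between the bar and the back wall's height below it. A post at the bar's rear end joins it to the pan
- scoop_lip (a point): middle of the scoop's front lip, at its underside
- scoop_load (a point): middle of the space inside the scoop's pan: 5 mm ahead of the scoop origin, 20 mm above the underside
- pot_mid (a point): point on the pot's axis 30 mm above its underside, in the middle of where walnuts lie inside it
- tray: Fixed wooden tray, 320 (x) x 124 mm outside, 112 mm wide inside, floor and walls 6 mm thick, walls 45 mm high, +x end wall 60 mm. Origin at the centre of its underside. Floor flat from x = -154 to +94 mm, then a pale ramp rises 45 mm over 60 mm to the +x end wall, so that pieces pushed up it roll back. Walnuts start on the floor from about x = -33 to +93 mm, the -x end is clear
- pot: Fixed blue glazed pot, open at the top, 90 mm high, mouth 136 mm inside and 148 mm outside, inner floor 8 mm up (radius about 55 mm there). Origin at the centre of its underside
- board: Fixed cork board, the scoop's place, 170 (x) x 140 (y) x 10 mm. Origin at the centre of its underside, top 10 mm up
- tumbler: Amber glass tumbler, 64 mm wide, 95 mm high, origin at the centre of its underside; bystander
- tape: Roll of white tape lying flat, 84 mm wide, 30 mm high, origin at the centre of its underside; bystander
- walnut1: Brown walnut, about 28 mm across, 12 g, one of five alike; origin at its centre
- walnut2: Brown walnut, about 28 mm across, 12 g, one of five alike; origin at its centre
- walnut3: Brown walnut, about 28 mm across, 12 g, one of five alike; origin at its centre
- walnut4: Brown walnut, about 28 mm across, 12 g, one of five alike; origin at its centre
- walnut5: Brown walnut, about 28 mm across, 12 g, one of five alike; origin at its centre

How it is judged:
By the outcome, as a careful person would: the job done as asked, in the order asked, and still so for the second after the job is handed in, with the robot touching nothing.
It also fails if it takes over 72 s, if anything falls off the work surface, if the arm or the gripper's body presses on something with over 40 N, if the wrist force passes 120 N, or if a joint passes its speed limit or range.

## Working session

There is one attempt and no reset: what is moved stays moved. The work goes in short steps, Python scripts to look and compute and a tool call to move; the robot and the scene stay as the last step left them, time stands still between calls to the robot, and variables do not carry over. Pictures are saved under pics/ and viewed, at most 10 in all, crops included, and the job is handed in when it is done.

Besides the shell and the picture viewer there is one more tool, called as name([rows], argument=value, ...), one row to a line, values as JSON. servo_tool: Moves the arm, as the interface text tells. Its arguments: {"type":"object","properties":{"rows":{"type":"array","items":{"type":"array","items":{"type":"number"}}}},"required":["rows"]}

```bash
mkdir -p pics; cat > h.py <<'E'
import numpy as np,cv2
from workcell import ctrl
from scipy.spatial.transform import Rotation as Ro
def cloud(n):
    im,d=ctrl.get_image(n); c=ctrl.camera_info(n); K=np.array(c["intrinsics"]);R=np.array(c["R"]);t=np.array(c["t"])
    v,u=np.mgrid[:480,:640]
    P=np.stack([(u-K[0,2])*d/K[0,0],(v-K[1,2])*d/K[1,1],d],-1)
    W=(P-t)@R; W[d==0]=np.nan
    return im,W
def save(im,n): cv2.imwrite("pics/"+n,im[:,:,::-1])
E
python3 - <<'E'
from h import *
for n in("top","side"):
    im,W=cloud(n); save(im,n+"0.png"); np.save(n+"0.npy",W); np.save(n+"0im.npy",im)
    c=ctrl.camera_info(n); print(n,-np.array(c["R"]).T@np.array(c["t"]),np.array(c["R"])[2])
o=ctrl.get_obs(); print(o)
print(Ro.from_rotvec(o["orientation"]).as_matrix().round(3))
E
```

```text
top [ 390.97450885   16.76988074 1324.60293592] [ 0.08826017 -0.02359127 -0.99581805]
side [242.65803361 620.16848171 660.3891242 ] [ 0.32028375 -0.70042629 -0.63782548]
{'t': 0.1, 'qpos': array([-1.23700750e+00,  4.23781133e-01,  1.63059062e+00, -1.98732323e-05,
        1.08858738e+00, -1.89741680e-02]), 'qvel': array([-8.95556302e-04, -3.27669035e-03, -2.71606549e-03, -9.39371018e-04,
        6.59862060e-04,  9.46431432e-05]), 'joint_torque': array([ 7.20069929e-04, -5.45612276e+01, -2.74324930e+01,  6.45223469e-02,
        1.87923666e-02, -3.69001282e-05]), 'ee_pos': array([ 215.80595409, -586.03755322,  221.97800824]), 'orientation': array([-3.09152256e+00, -5.51028072e-01,  3.63625956e-04]), 'ft_force': array([ 0.51599711, -0.25907575,  0.41753451]), 'moment': array([-0.0377445 ,  0.01110908, -0.05385062]), 'grasp_force': 0.0, 'width': 88.0167712790087}
[[ 0.938  0.346 -0.   ]
 [ 0.346 -0.938  0.001]
 [ 0.    -0.001 -1.   ]]
```

View pics/top0.png

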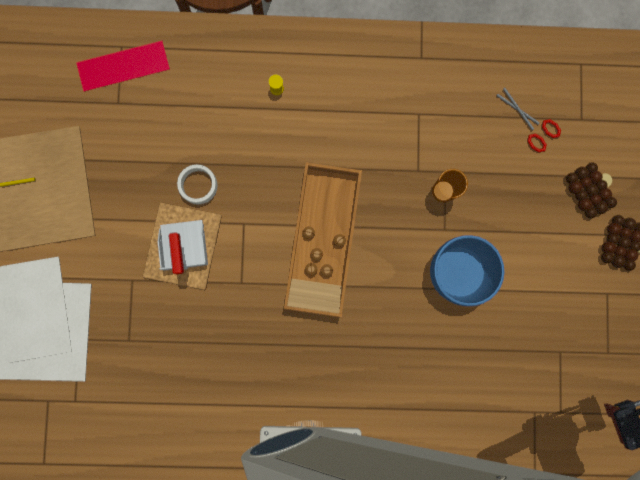

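View pics/side0.png

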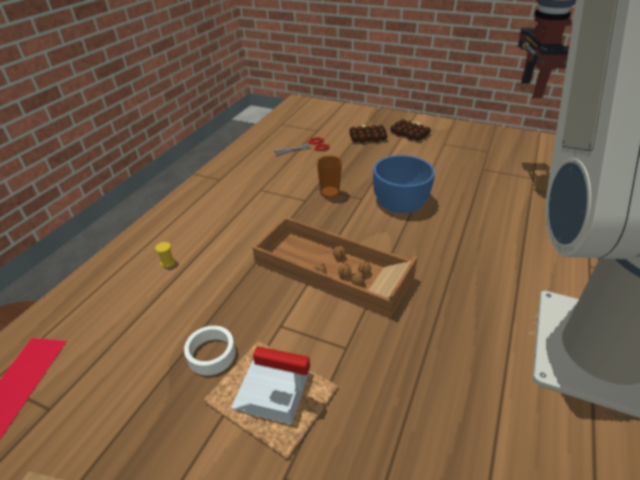

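The top view (up = world +x, left = +y) shows the scoop on cork at (183,247) with its red bar at (176,253), the tape at (197,185) and the tray spanning (305,165)–(340,318). The pale ramp is at the robot end, with walnuts around (308–340, 233–272). The pot is at (467,271) and the tumbler at (450,187). The side view agrees.

```bash
python3 - <<'E'
from h import *
def rect(P): 
    r=cv2.minAreaRect(P[:,:2].astype(np.float32)); return np.round(r[0],1),np.round(r[1],1),round(r[2],2)
for n in("top","side"):
    W=np.load(n+"0.npy");im=np.load(n+"0im.npy").astype(int);x,y,z=W[...,0],W[...,1],W[...,2]
    r,g,b=im[...,0],im[...,1],im[...,2]
    print("==",n,"table z",np.nanmedian(z[(x>300)&(x<700)&(abs(y)<450)]))
    reg=(y>150)&(y<420)&(x>250)&(x<620)
    m=(r>120)&(g<60)&reg&(z>60); P=W[m]; print("red",len(P),rect(P),np.percentile(P[:,2],[2,50,98]).round(1),P.mean(0).round(1))
    # split red axis
    m=reg&(abs(r-b)<45)&(z>8)&(z<65)&(r>90)&(x<505); P=W[m]; print("pan",len(P),rect(P),np.percentile(P[:,2],[2,50,98]).round(1))
    for lo,hi in((11,18),(25,38),(38,56)):
        Q=P[(P[:,2]>lo)&(P[:,2]<hi)]
        if len(Q)>5: print("  ",lo,hi,len(Q),rect(Q),Q.mean(0).round(1))
    m=reg&(r-b>40)&(z>5)&(z<14)&(x<510); P=W[m]; print("cork",len(P),rect(P),np.median(P[:,2]))
    treg=(y>-90)&(y<160)&(x>200)&(x<660)
    m=treg&(z>39)&(z<50); P=W[m]; print("tray rim45",len(P),rect(P))
    m=treg&(z>53)&(z<66); P=W[m]; print("tray rim60",len(P),rect(P),P.mean(0).round(1) if len(P) else 0)
    m=(y>-420)&(y<-170)&(x>250)&(x<550)&(z>84)&(z<97)&(b>r+20); P=W[m]
    A=np.c_[2*P[:,:2],np.ones(len(P))]; s=np.linalg.lstsq(A,(P[:,:2]**2).sum(1),rcond=None)[0]; print("pot",len(P),s[:2].round(1),np.sqrt(s[2]+s[0]**2+s[1]**2).round(1),np.median(P[:,2]).round(1))
    m=(y>-420)&(y<-170)&(x>500)&(x<700)&(z>70); P=W[m]; print("tumbler",len(P),rect(P) if len(P)>3 else 0)
    m=(y>150)&(y<400)&(x>505)&(x<650)&(z>22)&(z<36); P=W[m]; print("tape",len(P),rect(P))
    # walnuts
    m=(treg&(r-b>30)&(r<125)&(z>15)&(z<40)).astype(np.uint8)
    k,l,s,c=cv2.connectedComponentsWithStats(m)
    for i in range(1,k):
        if s[i,4]>12: P=W[l==i]; print("  nut?",s[i,4],c[i].round(),np.median(P,0).round(1),P[:,2].max().round(1))
E
python3 -c "
import cv2
a=cv2.imread('pics/top0.png');b=cv2.imread('pics/side0.png')
A=cv2.resize(a[190:300,140:240],None,fx=4,fy=4);B=cv2.resize(b[330:450,200:340],None,fx=440/120,fy=440/120);B=B[:440]
import numpy as np
cv2.imwrite('pics/scoop0.png',np.hstack([A,B])[:, :800])"
```

```text
== top table z 0.5872396018019609
red 346 (array([468.2, 286.5]), array([80.5, 19.9]), 7.19) [105.8 110.3 115. ] [467.8 286.4 110.3]
pan 974 (array([474.1, 292.6]), array([ 68.5, 109.2]), 4.39) [ 8.4 13.7 53. ]
   11 18 478 (array([474.5, 292.9]), array([ 68.6, 108. ]), 5.02) [477.5 287.6  13.5]
   25 38 78 (array([477.2, 288.5]), array([66. , 96.9]), 8.41) [471.8 295.5  31.5]
   38 56 146 (array([474.3, 288.1]), array([ 67.2, 100.5]), 3.81) [463.1 288.7  45.6]
cork 1617 (array([380.3, 285.1]), array([259.4, 268. ]), 0.04) 8.915173792846735
tray rim45 1103 (array([513.7, -14. ]), array([124.1, 306.2]), 83.4)
tray rim60 175 (array([ 3.948e+02, -3.000e-01]), array([122.1,  79.1]), 83.28) [359.1   3.1  59. ]
pot 598 [ 452.6 -318.8] 70.6 88.6
tumbler 554 (array([ 581.1, -311.5]), array([173. , 110.6]), 5.4)
tape 334 (array([577. , 283.3]), array([ 98.1, 160.5]), 80.41)
  nut? 69 [308. 234.] [523.7  18.3  28.7] 37.5
  nut? 77 [339. 241.] [510.4 -48.2  28.9] 35.5
  nut? 70 [316. 255.] [478.2   0.7  28.2] 37.2
  nut? 76 [310. 269.] [445.8  10.7  28.9] 37.1
  nut? 69 [326. 271.] [442.7 -22.7
[... 377 characters left out ...]
[463.9 330.   31.5]
   38 56 287 (array([457.2, 322.6]), array([93.3, 41.9]), 46.5) [454.6 319.8  45.5]
cork 2854 (array([454. , 302.5]), array([139.7,  94.7]), 79.9) 9.319289098329778
tray rim45 1319 (array([510.1, -13.4]), array([129.3, 314.3]), 83.35)
tray rim60 204 (array([357.4,   4.3]), array([126.2,   6.8]), 83.21) [357.5   8.6  58.6]
pot 393 [ 451.5 -317.1] 70.6 88.2
tumbler 585 (array([ 580.6, -308.3]), array([171.7, 108.3]), 5.41)
tape 554 (array([576.2, 283.4]), array([ 82.4, 170.2]), 72.93)
  nut? 1061 [342. 245.] [509.3 -68.7  28.2] 40.0
  nut? 1317 [337. 284.] [473.7  48.3  27.6] 40.0
  nut? 337 [356. 274.] [449.2   8.5  26.3] 35.5
  nut? 36 [324. 269.] [519.   17.9  30.5] 34.9
```

View pics/scoop0.png

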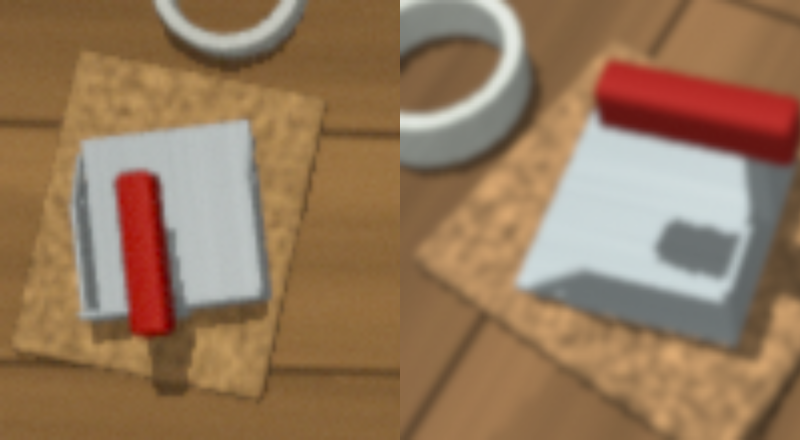

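```bash
cat >> h.py <<'E'
def now():
    o=ctrl.get_obs(); return o,np.array(o["ee_pos"]),Ro.from_rotvec(o["orientation"])
def down(yawy):  # tool z down, tool y at world yaw (deg)
    a=np.radians(yawy); y=np.array([np.cos(a),np.sin(a),0]); z=np.array([0,0,-1.]); return Ro.from_matrix(np.c_[np.cross(y,z),y,z])
def rows(p0,R0,p1,R1,turn=None):
    """one tool row from pose 0 to pose 1"""
    rv=(R0.inv()*R1).as_rotvec() if turn is None else turn
    return np.round(np.r_[rv/1.5,R0.inv().apply(np.array(p1)-p0)/200],3)
E
python3 - <<'E'
from h import *
o,p,R=now(); a=-69.8
g=np.array([468,287.5,222])
P,A=p.copy(),a
for k in range(1,6):
    p1=p+(g-p)*k/5; a1=a+(98-a)*k/5
    print(rows(P,down(A),p1,down(a1)).tolist()); P,A=p1,a1
W=np.load("top0.npy");z=W[...,2]
for nm,(u0,u1,v0,v1),lo,hi in(("tumbler",(425,475,160,210),60,110),("tape",(170,225,158,210),24,38)):
    S=W[v0:v1,u0:u1].reshape(-1,3);S=S[(S[:,2]>lo)&(S[:,2]<hi)]; print(nm,cv2.minEnclosingCircle(S[:,:2].astype(np.float32)),len(S))
E
```

```text
[0.0, 0.0, -0.39, 0.538, -0.733, -0.0]
[0.0, 0.0, -0.39, 0.854, -0.313, -0.0]
[0.0, 0.0, -0.39, 0.884, 0.211, -0.0]
[0.0, 0.0, -0.39, 0.62, 0.665, -0.0]
[0.0, 0.0, -0.39, 0.149, 0.897, -0.0]
tumbler ((633.5791625976562, -282.7499694824219), 32.288734436035156) 415
tape ((628.6154174804688, 266.5050964355469), 42.23896026611328) 413
```

servo_tool([
  [0, 0, -0.2, 0.27, -0.37, 0, 87],
  [0, 0, -0.39, 0.538, -0.733, 0, 87],
  [0, 0, -0.39, 0.538, -0.733, 0, 87],
  [0, 0, -0.39, 0.538, -0.733, 0, 87],
])

```text
t: 0.6
ee_pos: [266.4, -408.2, 222.3]
orientation: [-2.797, -1.426, -0.0]
ft_force: [0.1, -0.6, 0.7]
width: 86.8
grasp_force: 0.0
```

servo_tool([
  [0, 0, -0.39, 0.854, -0.313, 0, 87],
  [0, 0, -0.39, 0.854, -0.313, 0, 87],
  [0, 0, -0.39, 0.854, -0.313, 0, 87],
  [0, 0, -0.39, 0.854, -0.313, 0, 87],
])

```text
t: 1.1
ee_pos: [317.5, -235.0, 222.7]
orientation: [-2.268, -2.174, -0.0]
ft_force: [-0.2, -0.2, 0.2]
width: 87.0
grasp_force: 0.0
```

servo_tool([
  [0, 0, -0.39, 0.884, 0.211, 0, 87],
  [0, 0, -0.39, 0.884, 0.211, 0, 87],
  [0, 0, -0.39, 0.884, 0.211, 0, 87],
  [0, 0, -0.39, 0.884, 0.211, 0, 87],
])

```text
t: 1.6
ee_pos: [369.3, -60.7, 223.0]
orientation: [1.544, 2.735, 0.001]
ft_force: [-0.7, -0.7, -0.1]
width: 86.9
grasp_force: 0.0
```

servo_tool([
  [0, 0, -0.39, 0.62, 0.665, 0, 87],
  [0, 0, -0.39, 0.62, 0.665, 0, 87],
  [0, 0, -0.39, 0.62, 0.665, 0, 87],
  [0, 0, -0.39, 0.62, 0.665, 0, 87],
])

```text
t: 2.1
ee_pos: [420.7, 113.3, 222.8]
orientation: [0.695, 3.062, 0.001]
ft_force: [-0.0, -0.2, -0.3]
width: 86.9
grasp_force: 0.0
```

servo_tool([
  [0, 0, -0.39, 0.149, 0.897, 0, 87],
  [0, 0, -0.39, 0.149, 0.897, 0, 87],
  [0, 0, -0.39, 0.149, 0.897, 0, 87],
  [0, 0, -0.39, 0.149, 0.897, 0, 87],
  [0, 0, -0.39, 0.149, 0.897, 0, 87],
])

```text
t: 2.72
ee_pos: [469.8, 284.2, 222.0]
orientation: [0.207, -3.133, 0.002]
ft_force: [0.2, 0.1, -1.1]
width: 87.5
grasp_force: 0.0
```

```bash
python3 - <<'E'
from h import *
o,p,R=now(); print(o["t"],p,o["qpos"].round(3),R.as_matrix().round(3).tolist(),o["ft_force"])
print(rows(p,R,[468,287.5,79],down(98)))
E
```

```text
2.725 [469.84469288 284.23944529 222.04065174] [ 5.230e-01  3.140e-01  1.798e+00 -1.000e-03  1.031e+00 -1.179e+00] [[-0.991, -0.131, -0.001], [-0.131, 0.991, -0.001], [0.001, -0.001, -1.0]] [ 0.2262139   0.07326248 -1.08477751]
[-0.001 -0.001 -0.005  0.006  0.018  0.715]
```

servo_tool([
  [0, 0, -0.005, 0.006, 0.015, 0.2, 87],
  [0, 0, -0.005, 0.006, 0.015, 0.42, 87],
  [0, 0, -0.005, 0.006, 0.015, 0.62, 87],
  [0, 0, -0.005, 0.006, 0.015, 0.715, 87],
  [0, 0, -0.005, 0.006, 0.015, 0.715, 87],
  [0, 0, -0.005, 0.006, 0.015, 0.715, 50],
  [0, 0, -0.005, 0.006, 0.015, 0.715, 10],
  [0, 0, -0.005, 0.006, 0.015, 0.715, 10],
  [0, 0, -0.005, 0.006, 0.015, 0.715, 10],
  [0, 0, -0.005, 0.006, 0.015, 0.715, 10],
])

```text
t: 3.98
ee_pos: [467.7, 289.7, 79.8]
orientation: [-0.226, 3.133, 0.0]
ft_force: [0.5, -0.3, -0.1]
width: 40.6
grasp_force: 0.0
```

servo_tool([
  [0, 0, 0, 0, 0, 0, 10],
  [0, 0, 0, 0, 0, 0, 10],
])

```text
t: 4.22
ee_pos: [467.6, 289.4, 79.6]
orientation: [0.226, -3.133, 0.0]
ft_force: [-1.3, -1.0, -1.2]
width: 20.3
grasp_force: 0.4
```

```bash
python3 - <<'E'
from h import *
o,p,R=now(); print(o["t"],p,o["qpos"].round(3),R.as_matrix().round(3).tolist(),o["ft_force"],o["moment"],o["width"],o["grasp_force"])
E
```

```text
4.225 [467.61042157 289.43573649  79.61434296] [ 0.533  0.523  1.881 -0.     0.738 -1.182] [[-0.99, -0.143, -0.0], [-0.143, 0.99, -0.0], [0.0, -0.0, -1.0]] [-1.31378326 -1.02106194 -1.2221825 ] [-0.03840001 -0.08537054  0.00079792] 20.25220593080602 0.3664264362305403
```

servo_tool([
  [0, 0, 0, 0, 0, 0, 10],
  [0, 0, 0, 0, 0, 0, 10],
  [0, 0, 0, 0, 0, 0, 10],
  [0, 0, 0, 0, 0, -0.04, 10],
  [0, 0, 0, 0, 0, -0.12, 10],
  [0, 0, 0, 0, 0, -0.3, 10],
  [0, 0, 0, 0, 0, -0.5, 10],
  [0, 0, 0, 0, 0, -0.6, 10],
  [0, 0, 0, 0, 0, -0.6, 10],
])

```text
t: 5.35
ee_pos: [468.9, 290.2, 202.4]
orientation: [-0.225, 3.129, 0.004]
ft_force: [0.5, 0.8, -2.4]
width: 19.6
grasp_force: 30.0
```

```bash
python3 - <<'E'
from h import *
o,p,R=now(); print(o["t"],p,R.as_matrix().round(3).tolist(),o["ft_force"],o["moment"],o["width"],o["grasp_force"])
a=98.2; g=np.array([626.2,-26.9,p[2]])
P,A=p.copy(),a
for k in range(1,6):
    p1=p+(g-p)*k/5; a1=a+(-96.6-a)*k/5
    print(rows(P,down(A),p1,down(a1)).tolist()); P,A=p1,a1
E
```

```text
5.35 [468.88925045 290.23887507 202.35644692] [[-0.99, -0.143, 0.004], [-0.143, 0.99, 0.003], [-0.005, 0.002, -1.0]] [ 0.51128629  0.81414267 -2.41254287] [ 0.07977337 -0.12789517 -0.02978357] 19.568067855639853 29.99306559562683
[0.0, 0.0, 0.453, -0.11, -0.336, 0.0]
[0.0, 0.0, 0.453, -0.297, -0.192, 0.0]
[0.0, 0.0, 0.453, -0.352, 0.038, 0.0]
[0.0, 0.0, 0.453, -0.25, 0.251, 0.0]
[0.0, 0.0, 0.453, -0.037, 0.352, 0.0]
```

servo_tool([
  [0, 0, 0.06, -0.02, -0.05, 0, 10],
  [0, 0, 0.17, -0.05, -0.14, 0, 10],
  [0, 0, 0.28, -0.08, -0.24, 0, 10],
  [0, 0, 0.4, -0.11, -0.336, 0, 10],
  [0, 0, 0.453, -0.11, -0.336, 0, 10],
])

```text
t: 5.98
ee_pos: [499.0, 224.8, 198.7]
orientation: [-0.839, -3.026, 0.002]
ft_force: [-0.8, 0.2, -1.6]
width: 20.1
grasp_force: 30.0
```

servo_tool([
  [0, 0, 0.12, -0.08, -0.05, 0, 10],
  [0, 0, 0.24, -0.15, -0.1, 0, 10],
  [0, 0, 0.36, -0.22, -0.15, 0, 10],
  [0, 0, 0.453, -0.297, -0.192, 0, 10],
])

```text
t: 6.48
ee_pos: [530.0, 162.1, 198.7]
orientation: [-1.799, -2.574, 0.002]
ft_force: [-0.9, -0.1, -1.3]
width: 19.5
grasp_force: 30.0
```

servo_tool([
  [0, 0, 0.12, -0.09, 0.01, 0, 10],
  [0, 0, 0.24, -0.18, 0.02, 0, 10],
  [0, 0, 0.36, -0.27, 0.03, 0, 10],
  [0, 0, 0.453, -0.352, 0.038, 0, 10],
])

```text
t: 6.98
ee_pos: [561.7, 98.8, 198.6]
orientation: [-2.555, -1.827, 0.003]
ft_force: [0.3, 0.5, -2.1]
width: 20.1
grasp_force: 30.0
```

servo_tool([
  [0, 0, 0.12, -0.06, 0.06, 0, 10],
  [0, 0, 0.24, -0.12, 0.12, 0, 10],
  [0, 0, 0.36, -0.19, 0.19, 0, 10],
  [0, 0, 0.453, -0.25, 0.251, 0, 10],
])

```text
t: 7.48
ee_pos: [593.4, 35.4, 198.6]
orientation: [-3.018, -0.871, 0.003]
ft_force: [-0.1, 0.6, -1.9]
width: 19.7
grasp_force: 30.0
```

servo_tool([
  [0, 0, 0.12, -0.01, 0.09, 0, 10],
  [0, 0, 0.24, -0.02, 0.18, 0, 10],
  [0, 0, 0.34, -0.03, 0.26, 0, 10],
  [0, 0, 0.42, -0.035, 0.33, 0, 10],
  [0, 0, 0.453, -0.037, 0.352, 0, 10],
  [0, 0, 0.453, -0.037, 0.352, 0, 10],
])

```text
t: 8.22
ee_pos: [624.9, -27.5, 198.6]
orientation: [-3.137, 0.176, 0.003]
ft_force: [-0.4, 0.5, -2.0]
width: 19.9
grasp_force: 30.0
```

```bash
python3 - <<'E'
from h import *
o,p,R=now(); print(o["t"],p,o["qpos"].round(3),R.as_matrix().round(3).tolist(),o["ft_force"],o["width"],o["grasp_force"])
im,W=cloud("top"); save(im,"top1.png")
im2,W2=cloud("side"); save(im2,"side1.png")
cv2.imwrite("pics/both1.png",np.hstack([cv2.resize(im[100:340,240:440],(400,480)),cv2.resize(im2[100:340,200:400],(400,480))])[:,:,::-1])
for Im,w in((im,W),(im2,W2)):
    I=Im.astype(int); r,g,b=I[...,0],I[...,1],I[...,2];x,y,z=w[...,0],w[...,1],w[...,2]
    m=(abs(r-b)<45)&(r>80)&(z>115)&(z<180)&(x>480)&(abs(y+27)<90)
    Q=w[m]; print(len(Q),cv2.minAreaRect(Q[:,:2].astype(np.float32)),np.percentile(Q[:,2],[2,20,50,98]).round(1))
    m=(r>110)&(g<60)&(z>170)&(abs(y+27)<90); Q=w[m]
    if len(Q)>4: print("red",len(Q),cv2.minAreaRect(Q[:,:2].astype(np.float32)),np.percentile(Q[:,2],[2,50,98]))
E
```

```text
8.225 [624.89457385 -27.5092502  198.59885216] [-0.063  0.452  1.646  0.     1.046  1.62 ] [[0.994, -0.112, -0.002], [-0.112, -0.994, 0.0], [-0.002, 0.0, -1.0]] [-0.35889287  0.45167537 -1.99340989] 19.865256410597194 29.9932399392128
10 ((632.5035400390625, -28.500011444091797), (13.391278266906738, 96.27204895019531), 0.27479735016822815) [161.9 163.6 166.2 170.7]
2313 ((597.570556640625, -24.617164611816406), (102.80986022949219, 108.64716339111328), 84.1717300415039) [129.4 130.9 135.9 170.6]
red 23 ((618.7731323242188, -24.962509155273438), (19.00421142578125, 83.70120239257812), 83.09774780273438) [209.21184715 222.30133796 230.53838103]
```

View pics/both1.png

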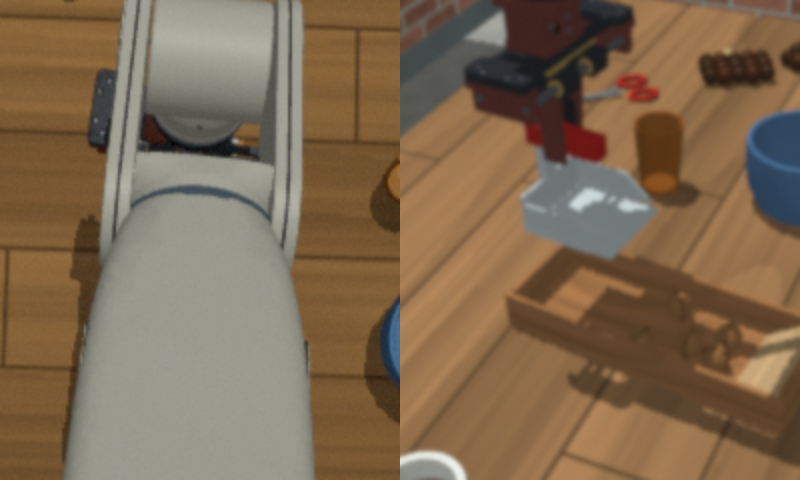

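Side crop: the scoop hangs level from the gripper, lip toward the robot, above the clear far end of the tray. The measured heights agree. Lowering it now.

servo_tool([
  [0, 0, 0.002, 0.006, -0.003, 0.08, 10],
  [0, 0, 0.002, 0.006, -0.003, 0.25, 10],
  [0, 0, 0.002, 0.006, -0.003, 0.42, 10],
  [0, 0, 0.002, 0.006, -0.003, 0.54, 10],
  [0, 0, 0.002, 0.006, -0.003, 0.59, 10],
  [0, 0, 0.002, 0.006, -0.003, 0.6, 10],
  [0, 0, 0.002, 0.006, -0.003, 0.6, 10],
])

```text
t: 9.2
ee_pos: [627.3, -26.7, 80.3]
orientation: [-3.136, 0.181, -0.002]
ft_force: [-0.8, -0.7, -2.3]
width: 20.1
grasp_force: 30.0
```

servo_tool([
  [0, 0, 0, 0, 0, 0.003, 10],
  [0, 0, 0, 0, 0, 0.006, 10],
])

```text
t: 9.45
ee_pos: [627.2, -26.8, 79.2]
orientation: [-3.136, 0.181, -0.002]
ft_force: [-0.7, -0.2, -0.7]
width: 20.0
grasp_force: 30.0
```

servo_tool([
  [0, 0, 0, 0, 0, 0.003, 10],
  [0, 0, 0, 0, 0, 0.005, 10],
])

```text
t: 9.7
ee_pos: [626.8, -26.8, 77.6]
orientation: [-3.136, 0.181, -0.0]
ft_force: [-0.2, -0.5, -2.2]
width: 19.6
grasp_force: 30.0
```

servo_tool([
  [0, 0, 0, 0, 0, 0.003, 10],
  [0, 0, 0, 0, 0, 0.005, 10],
  [0, 0, 0, 0, 0, 0.005, 10],
])

```text
t: 10.07
ee_pos: [626.7, -26.8, 76.4]
orientation: [-3.136, 0.181, 0.0]
ft_force: [0.7, -0.1, -1.5]
width: 19.5
grasp_force: 30.0
```

servo_tool([
  [0, 0, 0, 0, 0, 0.003, 10],
  [0, 0, 0, 0, 0, 0.003, 10],
])

```text
t: 10.32
ee_pos: [626.7, -26.8, 75.8]
orientation: [-3.136, 0.181, 0.0]
ft_force: [-0.6, -0.2, -2.0]
width: 19.7
grasp_force: 30.0
```

servo_tool([
  [0, 0, 0, 0, 0, 0.002, 10],
  [0, 0, 0, 0, 0, 0.002, 10],
])

```text
t: 10.58
ee_pos: [626.8, -26.8, 75.6]
orientation: [-3.136, 0.181, -0.0]
ft_force: [0.0, -0.7, -1.7]
width: 20.0
grasp_force: 30.0
```

servo_tool([
  [0, 0, 0, 0, 0, 0.003, 10],
  [0, 0, 0, 0, 0, 0.003, 10],
])

```text
t: 10.82
ee_pos: [626.9, -26.7, 75.5]
orientation: [-3.136, 0.181, -0.0]
ft_force: [-1.6, 0.4, 4.1]
width: 19.8
grasp_force: 30.0
```

servo_tool([
  [0, 0, 0, 0, 0, 0.003, 10],
  [0, 0, 0, 0, 0, 0.003, 10],
])

```text
t: 11.08
ee_pos: [626.9, -26.7, 75.5]
orientation: [-3.136, 0.181, -0.001]
ft_force: [-4.6, 0.7, 10.3]
width: 19.9
grasp_force: 30.0
```

```bash
python3 - <<'E'
from h import *
o,p,R=now(); print(o["t"],p,o["ft_force"],o["moment"])
im,W=cloud("side"); save(im,"side2.png")
I=im.astype(int); r,g,b=I[...,0],I[...,1],I[...,2];x,y,z=W[...,0],W[...,1],W[...,2]
m=(abs(r-b)<40)&(r>80)&(z>2)&(z<18)&(x>520)&(x<680)&(abs(y+20)<60); Q=W[m]; print(len(Q),np.percentile(Q[:,2],[5,50,95]),Q.mean(0))
A=np.c_[Q-Q.mean(0)];print(np.linalg.lstsq(np.c_[Q[:,:2],np.ones(len(Q))],Q[:,2],rcond=None)[0])
m=(r-b>40)&(z>-3)&(z<18)&(x>420)&(x<540)&(abs(y+14)<40)&(r>120); Q=W[m]; print("floor",len(Q),np.median(Q,0))
E
```

```text
11.075 [626.91632257 -26.71229324  75.51386028] [-4.59066474  0.70690766 10.28383939] [ 0.05333134  0.78741607 -0.09462683]
1080 [ 5.59643463  7.9090557  14.96188441] [594.11685925 -39.23363731   8.53787108]
[ 0.01358915 -0.02801681 -0.63487605]
floor 188 [431.36766098 -10.11290601   5.43933288]
```

servo_tool([
  [0, 0, 0, 0, 0, -0.005, 10],
  [0, 0, 0, -0.04, 0, -0.005, 10],
  [0, 0, 0, -0.15, 0, -0.005, 10],
  [0, 0, 0, -0.28, 0, -0.005, 10],
  [0, 0, 0, -0.41, 0, -0.005, 10],
])

```text
t: 11.75
ee_pos: [545.1, -17.3, 75.6]
orientation: [3.136, -0.181, 0.003]
ft_force: [3.0, -0.2, 1.5]
width: 19.7
grasp_force: 30.0
```

servo_tool([
  [0, 0, 0, -0.1, 0, 0, 10],
  [0, 0, 0, -0.18, 0, 0, 10],
  [0, 0, 0, -0.22, 0, 0, 10],
  [0, 0, 0, -0.24, 0, 0, 10],
])

```text
t: 12.25
ee_pos: [498.9, -12.0, 75.8]
orientation: [3.136, -0.18, 0.005]
ft_force: [6.9, -0.8, 4.2]
width: 19.8
grasp_force: 30.0
```

```bash
cat >> h.py <<'E'
C=np.array([512,-13.7]);TX=np.array([-.9934,.1149])
LIP=np.array([-75,0,69.6])
def tcp_for_lip(lip,pitch,yaw):  # lip world pos, pitch lip-up deg, scoop yaw deg
    R=down(yaw+90)*Ro.from_rotvec([0,-np.radians(pitch),0]); return np.array(lip)-R.apply(LIP),R
def tray(x,z,y=0): return np.r_[C+x*TX+y*np.array([-TX[1],TX[0]]),z]
E
python3 - <<'E'
from h import *
o,p,R=now(); print(o["t"],p,o["ft_force"],o["moment"],R.as_matrix().round(3).tolist())
l=p+R.apply(LIP); print("lip tray x,y",(l[:2]-C)@TX,(l[:2]-C)@np.array([-TX[1],TX[0]]),l[2])
for x,z,f in((92,6.5,0),(99,11.5,2.5),(106,16.7,5),(112,21,7.5),(118,25.4,10),(123.5,30,12.5),(129,34,15),(135,38.5,18),(135,50,20),(133,62,23)):
    P,Q=tcp_for_lip(tray(x,z),f,173.4); print(rows(p,R,P,Q).tolist())
im,W=cloud("side"); save(cv2.resize(im[170:330,220:440],None,fx=3,fy=3),"side3.png")
E
```

```text
12.25 [498.93859787 -11.95785164  75.80600588] [ 6.86009582 -0.75671353  4.21084998] [-0.24442068 -1.22191158  0.12359715] [[0.993, -0.115, 0.003], [-0.115, -0.993, -0.0], [0.003, -0.0, -1.0]]
lip tray x,y 87.95103896763126 -0.21831256280277736 5.963225705303387
[-0.0, -0.002, 0.0, -0.019, 0.001, -0.002]
[-0.0, -0.031, 0.0, -0.039, 0.001, -0.01]
[-0.0, -0.06, 0.0, -0.06, 0.001, -0.019]
[-0.0, -0.089, 0.0, -0.077, 0.001, -0.022]
[-0.0, -0.119, 0.0, -0.094, 0.001, -0.026]
[-0.0, -0.148, 0.0, -0.11, 0.001, -0.03]
[-0.0, -0.177, 0.0, -0.127, 0.001, -0.03]
[-0.0, -0.212, 0.0, -0.145, 0.001, -0.029]
[-0.0, -0.235, 0.0, -0.138, 0.001, -0.07]
[0.0, -0.27, 0.0, -0.118, 0.001, -0.105]
```

View pics/side3.png

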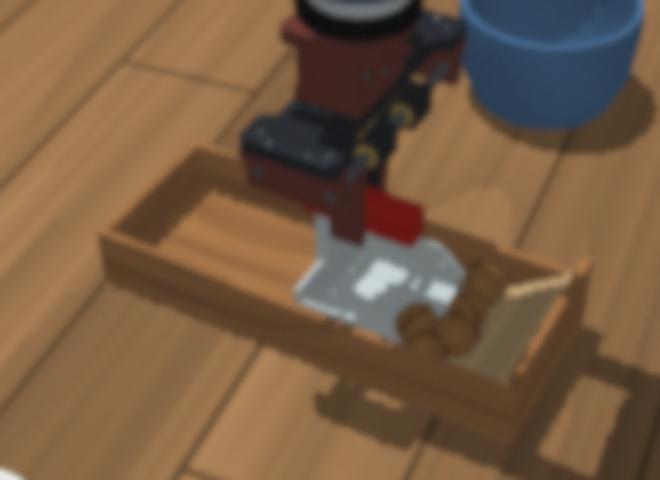

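The nuts (about 400–490, 270–350) are bunched on and just ahead of the lip, at the foot of the ramp. Next is the climb with the lip tilting up.

servo_tool([
  [0, -0.015, 0, -0.015, 0, -0.005, 10],
  [0, -0.03, 0, -0.03, 0, -0.01, 10],
  [0, -0.06, 0, -0.05, 0, -0.019, 10],
  [0, -0.089, 0, -0.067, 0, -0.022, 10],
  [0, -0.119, 0, -0.084, 0, -0.026, 10],
  [0, -0.148, 0, -0.1, 0, -0.03, 10],
])

```text
t: 13.05
ee_pos: [481.6, -9.9, 82.0]
orientation: [-3.105, 0.179, 0.337]
ft_force: [8.3, -1.4, 4.1]
width: 20.0
grasp_force: 30.0
```

```bash
python3 - <<'E'
from h import *
o,p,R=now(); print(o["t"],p,o["ft_force"],o["moment"],R.as_matrix().round(3).tolist())
l=p+R.apply(LIP); print("lip tray x,y",(l[:2]-C)@TX,(l[:2]-C)@np.array([-TX[1],TX[0]]),l[2])
for x,z,f in((123,30,12.5),(129,34,15),(135,38.5,18),(135,50,20),(133,62,23),(128,75,26),(120,90,27)):
    P,Q=tcp_for_lip(tray(x,z),f,173.4); print(rows(p,R,P,Q).tolist())
im,W=cloud("side"); save(cv2.resize(im[170:330,220:440],None,fx=3,fy=3),"side4.png")
E
```

```text
13.05 [481.5958797   -9.91003546  82.04992611] [ 8.26702028 -1.37912141  4.07128145] [-0.22995081 -1.72227053  0.03243143] [[0.97, -0.115, -0.213], [-0.112, -0.993, 0.025], [-0.214, -0.0, -0.977]]
lip tray x,y 118.81160089845415 -0.31279922600629423 30.135661125663226
[-0.0, -0.001, -0.0, -0.02, 0.001, 0.006]
[-0.0, -0.031, -0.0, -0.038, 0.001, 0.01]
[-0.0, -0.065, -0.0, -0.056, 0.001, 0.015]
[-0.0, -0.089, -0.0, -0.057, 0.001, -0.027]
[-0.0, -0.124, -0.0, -0.046, 0.001, -0.065]
[-0.0, -0.159, -0.0, -0.022, 0.001, -0.111]
[-0.0, -0.17, -0.0, 0.006, 0.001, -0.185]
```

View pics/side4.png

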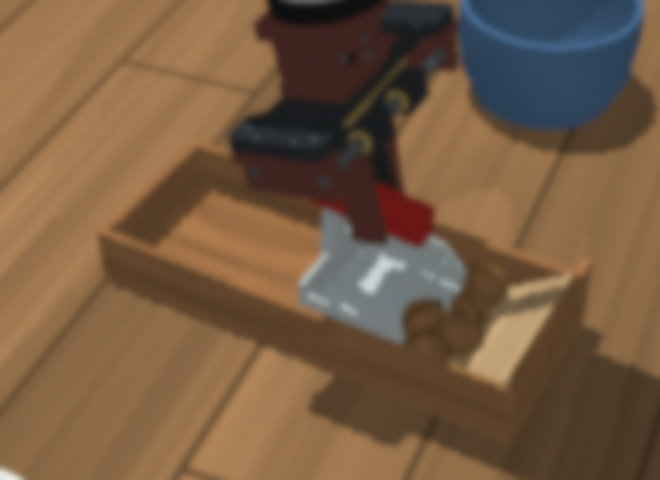

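```bash
python3 - <<'E'
from h import *
im,W=cloud("side"); o,p,R=now()
S=W-p; T=R.inv().apply(S.reshape(-1,3)).reshape(S.shape)   # tool frame
sc=np.stack([-(T[...,0])-20, T[...,1], 69.6-T[...,2]],-1)  # scoop frame (grip at tcp)
sc[...,0]=-T[...,0]-20
I=im.astype(int); r,g,b=I[...,0],I[...,1],I[...,2]
m=(r>100)&(g<60)&(b<60)&(abs(sc[...,1])<30)&(abs(sc[...,0])<90)&(sc[...,2]>60); Q=sc[m]; Q=Q[Q[:,2]>np.percentile(Q[:,2],60)]
print("bar top fit",np.polyfit(Q[:,0],Q[:,2],1),Q[:,0].min(),Q[:,0].max())
m=(abs(r-b)<35)&(r>80)&(abs(sc[...,1])<42)&(sc[...,0]>-40)&(sc[...,0]<60)&(abs(sc[...,2])<15); Q=sc[m]
print("floor",len(Q),np.polyfit(Q[:,0],Q[:,2],1),Q[:,0].min(),Q[:,0].max())
tr=np.stack([(W[...,:2]-C)@TX,(W[...,:2]-C)@np.array([-TX[1],TX[0]]),W[...,2]],-1)
m=(tr[...,0]>20)&(tr[...,0]<150)&(abs(tr[...,1])<54)&(r-b>25)&(r<125)&(tr[...,2]>12)&(tr[...,2]<75)&(sc[...,2]>8)&(sc[...,2]<45)
for lo in range(-50,50,14):
    q=m&(tr[...,1]>=lo)&(tr[...,1]<lo+14)
    if q.sum()>5: print(lo,q.sum(),"tray",np.median(tr[q],0).round(0),tr[q][:,0].min().round(),tr[q][:,0].max().round(),tr[q][:,2].max().round(),"scoop",np.median(sc[q],0).round(0))
save(cv2.resize(im[215:300,310:430],(960//2*1,340)),"z.png")
E
```

```text
bar top fit [-0.14442044 93.93964006] -41.73485267136752 16.8316855268087
floor 373 [-0.08073354 -2.47594788] -39.73553817951344 24.84287400990236
-50 78 tray [ 89. -44.  42.] 75.0 101.0 47.0 scoop [ 29. -43.  19.]
-36 50 tray [ 95. -25.  37.] 65.0 107.0 46.0 scoop [ 34. -24.  12.]
-22 139 tray [ 80. -16.  37.] 58.0 109.0 46.0 scoop [ 18. -16.  15.]
-8 43 tray [89.  2. 36.] 66.0 103.0 40.0 scoop [27.  2. 12.]
6 44 tray [96.  9. 38.] 84.0 105.0 43.0 scoop [35. 10. 13.]
20 23 tray [96. 30. 36.] 87.0 148.0 49.0 scoop [34. 30. 11.]
34 54 tray [94. 39. 37.] 81.0 148.0 47.0 scoop [32. 39. 12.]
48 6 tray [90. 49. 36.] 85.0 96.0 46.0 scoop [28. 49. 12.]
```

```bash
python3 - <<'E'
from h import *
o,p,R=now(); print(p)
for x,z,f in((118,34,13),(118,40,15),(118,48,18),(118,57,22),(117,67,26),(116,80,30),(114,95,32),(110,120,32),(106,145,32)):
    P,Q=tcp_for_lip(tray(x,z),f,173.4); print(rows(p,R,P,Q).tolist())
E
```

```text
[481.68969113  -9.91849526  81.92012599]
[-0.0, -0.007, -0.0, 0.003, 0.001, -0.016]
[-0.0, -0.03, -0.0, 0.008, 0.001, -0.032]
[-0.0, -0.065, -0.0, 0.017, 0.001, -0.05]
[-0.0, -0.112, -0.0, 0.027, 0.001, -0.065]
[-0.0, -0.158, -0.0, 0.04, 0.001, -0.084]
[-0.0, -0.205, -0.0, 0.047, 0.001, -0.117]
[-0.0, -0.228, -0.0, 0.048, 0.001, -0.176]
[-0.0, -0.228, -0.0, 0.041, 0.001, -0.303]
[-0.0, -0.228, -0.0, 0.034, 0.001, -0.429]
```

servo_tool([
  [0, -0.007, 0, 0.003, 0.001, -0.016, 10],
  [0, -0.03, 0, 0.008, 0.001, -0.032, 10],
  [0, -0.065, 0, 0.017, 0.001, -0.05, 10],
  [0, -0.112, 0, 0.027, 0.001, -0.065, 10],
  [0, -0.158, 0, 0.04, 0.001, -0.084, 10],
  [0, -0.205, 0, 0.047, 0.001, -0.117, 10],
  [0, -0.228, 0, 0.048, 0.001, -0.176, 10],
  [0, -0.228, 0, 0.044, 0.001, -0.25, 10],
  [0, -0.228, 0, 0.04, 0.001, -0.31, 10],
  [0, -0.228, 0, 0.04, 0.001, -0.31, 10],
])

```text
t: 14.4
ee_pos: [499.4, -12.2, 141.1]
orientation: [-2.983, 0.172, 0.861]
ft_force: [0.4, 0.6, -2.3]
width: 20.0
grasp_force: 30.0
```

```bash
cat > see.py <<'E'
from h import *
def see(name=None):
    im,W=cloud("side"); o,p,R=now()
    T=R.inv().apply((W-p).reshape(-1,3)).reshape(W.shape)
    sc=np.stack([-T[...,0]-20,T[...,1],69.6-T[...,2]],-1)
    I=im.astype(int); r,g,b=I[...,0],I[...,1],I[...,2]
    m=(r>100)&(g<60)&(b<60)&(abs(sc[...,1])<30)&(abs(sc[...,0])<90)&(sc[...,2]>60); Q=sc[m]
    if len(Q)>20: print("bar",len(Q),cv2.minAreaRect(Q[:,[0,2]].astype(np.float32)))
    m=(abs(r-b)<35)&(r>80)&(abs(sc[...,1])<42)&(sc[...,0]>-40)&(sc[...,0]<60)&(abs(sc[...,2])<20); Q=sc[m]
    if len(Q)>20: print("floor",len(Q),np.polyfit(Q[:,0],Q[:,2],1),Q[:,0].min(),Q[:,0].max())
    m=(abs(sc[...,1])<46)&(sc[...,0]>-46)&(sc[...,0]<62)&(r-b>25)&(r<135)&(sc[...,2]>3)&(sc[...,2]<50)
    print("nutpix",m.sum(),np.median(sc[m],0).round(0) if m.any() else "")
    print("t",o["t"],p.round(1),o["qpos"].round(2),o["ft_force"].round(1),o["width"],R.as_matrix().round(3).tolist())
    if name: save(im,name)
    return im,W
E
python3 -c "
from see import *
im,W=see(); save(cv2.resize(im[120:330,220:440],None,fx=2.8,fy=2.8),'side5.png')"
```

```text
bar 346 ((0.3856925964355469, 154.05032348632812), (155.94432067871094, 83.23726654052734), 73.07689666748047)
floor 689 [-0.31226736 -8.24329112] -39.90276570641683 26.177493762567067
nutpix 84 [-40.  21.  27.]
t 14.45 [499.  -12.2 140.6] [-0.06  0.63  1.61  0.03  1.46  1.61] [-0.  -0.7 -1.8] 20.043007704909396 [[0.84, -0.115, -0.53], [-0.097, -0.993, 0.061], [-0.534, -0.0, -0.846]]
```

View pics/side5.png

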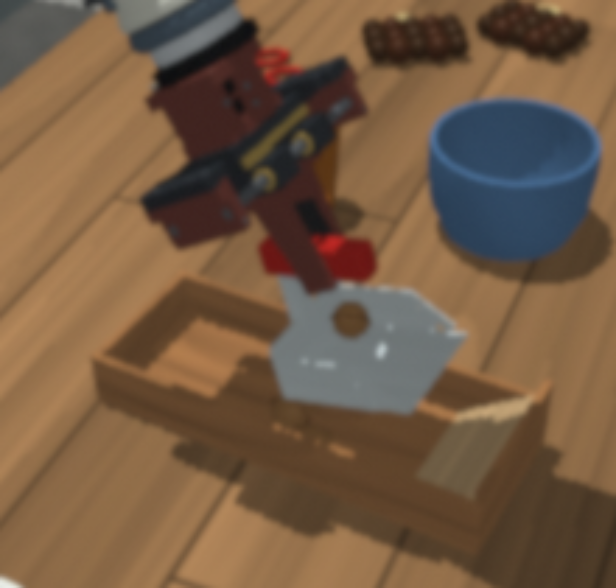

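Scoop lifted with at least one nut visible inside at (350,320), but it has pivoted about 17° lip-down in the fingers. I'll tilt back further, raise, swing toward the pot, and count the nuts left in the tray.

```bash
cat >> h.py <<'E'
def tcp_for(lip,eff,yaw,delta,lx=75.,lz=-88.):
    """scoop lip at world 'lip', effective lip-up pitch eff, scoop slipped lip-down by delta in the grip"""
    Rt=down(yaw+90)*Ro.from_rotvec([0,-np.radians(eff+delta),0]); Re=down(yaw+90)*Ro.from_rotvec([0,-np.radians(eff),0])
    grip=np.array(lip)-Re.apply([-lx,0,-lz]); return grip+Rt.apply([0,0,18.4]),Rt
def lipof(p,R,delta):
    g=p-R.apply([0,0,18.4]); return g+(R*Ro.from_rotvec([0,np.radians(delta),0])).apply([-75,0,88])
E
python3 - <<'E'
from h import *
o,p,R=now(); d=17.3; print(lipof(p,R,d))
pot=np.array([452,-318]); out=np.array([.82,-.572]); 
p1,R1=tcp_for(lipof(p,R,d)+[0,0,80],23,173.4,d); print("raise",rows(p,R,p1,R1).tolist())
P,Q=p1,R1
for k in(1,2):
    yaw=173.4+(145-173.4)*k/2; lip=lipof(p1,R1,d)+(np.r_[pot+60*out,185]-lipof(p1,R1,d))*k/2
    a,b=tcp_for(lip,23,yaw,d); print(rows(P,Q,a,b).tolist(),a); P,Q=a,b
E
```

```text
[414.22751304  -2.36880276  90.48258242]
raise [-0.0, -0.094, 0.0, -0.154, -0.0, -0.302]
[0.107, 0.0, 0.126, 0.207, 0.956, -0.223] [ 543.27019094 -209.84424205  215.40778641]
[0.107, -0.0, 0.126, 0.358, 0.853, -0.351] [ 576.16983654 -404.81444468  222.6664952 ]
```

servo_tool([
  [0, -0.01, 0, -0.015, 0, -0.03, 10],
  [0, -0.035, 0, -0.05, 0, -0.1, 10],
  [0, -0.06, 0, -0.1, 0, -0.2, 10],
  [0, -0.085, 0, -0.14, 0, -0.27, 10],
  [0, -0.094, 0, -0.154, 0, -0.302, 10],
  [0, -0.094, 0, -0.154, 0, -0.302, 10],
])

```text
t: 15.2
ee_pos: [505.4, -12.9, 207.4]
orientation: [-2.907, 0.168, 1.069]
ft_force: [0.2, -0.5, -2.7]
width: 19.9
grasp_force: 30.0
```

servo_tool([
  [0.005, 0, 0.006, 0.01, 0.048, -0.011, 10],
  [0.016, 0, 0.019, 0.031, 0.143, -0.033, 10],
  [0.032, 0, 0.038, 0.062, 0.287, -0.067, 10],
  [0.048, 0, 0.057, 0.093, 0.43, -0.1, 10],
  [0.064, 0, 0.076, 0.124, 0.574, -0.134, 10],
  [0.08, 0, 0.095, 0.155, 0.717, -0.167, 10],
  [0.096, 0, 0.113, 0.186, 0.86, -0.2, 10],
  [0.107, 0, 0.126, 0.207, 0.956, -0.223, 10],
])

```text
t: 16.2
ee_pos: [542.9, -212.5, 214.4]
orientation: [-2.788, 0.518, 1.026]
ft_force: [0.2, -0.1, -1.1]
width: 19.8
grasp_force: 30.0
```

servo_tool([
  [0.016, 0, 0.019, 0.054, 0.128, -0.053, 10],
  [0.032, 0, 0.038, 0.107, 0.256, -0.105, 10],
  [0.048, 0, 0.057, 0.161, 0.384, -0.158, 10],
  [0.064, 0, 0.076, 0.215, 0.512, -0.211, 10],
  [0.08, 0, 0.095, 0.269, 0.64, -0.263, 10],
  [0.094, 0, 0.111, 0.315, 0.75, -0.309, 10],
  [0.104, 0, 0.122, 0.347, 0.827, -0.34, 10],
  [0.107, 0, 0.126, 0.358, 0.853, -0.351, 10],
  [0.107, 0, 0.126, 0.358, 0.853, -0.351, 10],
])

```text
t: 17.32
ee_pos: [575.9, -405.0, 221.3]
orientation: [-2.639, 0.833, 0.972]
ft_force: [0.4, 0.7, -2.4]
width: 19.9
grasp_force: 30.0
```

```bash
python3 -c "
from see import *
im,W=see(); im2,W2=cloud('top')
A=cv2.resize(im[60:260,300:480],(400,444)); B=cv2.resize(im2[140:340,260:440],(400,444)); save(np.hstack([A,B]),'both6.png')"
```

```text
bar 51 ((17.853960037231445, 76.69192504882812), (19.508562088012695, 6.54719352722168), 75.07301330566406)
floor 122 [-0.36092669 -9.04476191] -39.69025500615808 27.57168132374624
nutpix 58 [-40.  13.  20.]
t 17.375 [ 576.1 -404.4  221.5] [-0.62  0.93  0.88 -0.01  2.04  1.56] [-0.2  0.9 -2.3] 19.782179327485984 [[0.623, -0.574, -0.531], [-0.437, -0.819, 0.372], [-0.648, 0.0, -0.761]]
```

View pics/both6.png

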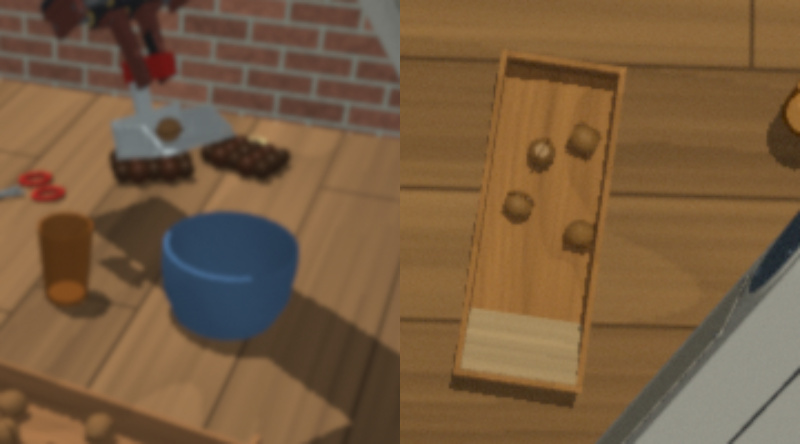

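The scoop holds one nut (168,128 in the crop), and four lie spread in the tray. I'll tip this one in, then go back for more.

```bash
python3 - <<'E'
from h import *
o,p,R=now(); d=19.; print(lipof(p,R,d))
pot=np.array([452,-318]); out=np.array([.82,-.572])
for s,z,e in((55,170,17),(45,150,12),(38,130,6),(35,115,0),(35,108,-6),(35,106,-12),(35,106,-18),(35,106,-25),(35,106,-32),(35,106,-40),(30,106,-48)):
    a,b=tcp_for(np.r_[pot+s*out,z],e,145,d); print(rows(p,R,a,b).tolist(),a.round())
E
```

```text
[ 502.42351802 -352.51354344  181.19172227]
[0.0, 0.051, 0.0, -0.022, 0.003, 0.047] [ 568. -399.  217.]
[0.0, 0.11, 0.0, -0.036, 0.003, 0.142] [ 556. -391.  205.]
[0.0, 0.179, 0.0, -0.048, 0.003, 0.23] [ 545. -383.  193.]
[0.0, 0.249, 0.0, -0.062, 0.003, 0.29] [ 537. -378.  186.]
[0.0, 0.319, 0.0, -0.091, 0.003, 0.316] [ 531. -373.  185.]
[0.0, 0.389, 0.0, -0.136, 0.003, 0.328] [ 524. -368.  189.]
[0.0, 0.459, 0.0, -0.187, 0.003, 0.338] [ 517. -363.  194.]
[0.0, 0.54, 0.0, -0.244, 0.003, 0.356] [ 507. -357.  199.]
[0.0, 0.622, 0.0, -0.299, 0.003, 0.381] [ 498. -350.  202.]
[0.0, 0.715, 0.0, -0.358, 0.003, 0.418] [ 487. -342.  204.]
[0.0, 0.808, 0.0, -0.429, 0.003, 0.479] [ 471. -332.  205.]
```

servo_tool([
  [0, 0.051, 0, -0.022, 0.003, 0.047, 10],
  [0, 0.11, 0, -0.036, 0.003, 0.142, 10],
  [0, 0.179, 0, -0.048, 0.003, 0.23, 10],
  [0, 0.249, 0, -0.062, 0.003, 0.29, 10],
  [0, 0.319, 0, -0.091, 0.003, 0.316, 10],
  [0, 0.389, 0, -0.136, 0.003, 0.328, 10],
  [0, 0.459, 0, -0.187, 0.003, 0.338, 10],
  [0, 0.54, 0, -0.244, 0.003, 0.356, 10],
  [0, 0.622, 0, -0.299, 0.003, 0.381, 10],
  [0, 0.715, 0, -0.358, 0.003, 0.418, 10],
])

```text
t: 18.68
ee_pos: [486.8, -341.8, 205.6]
orientation: [2.845, -0.895, 0.536]
ft_force: [0.2, -0.6, -1.5]
width: 20.1
grasp_force: 30.0
```

servo_tool([
  [0, 0.08, 0, -0.02, 0, 0.07, 10],
  [0, 0.08, 0, -0.02, 0, 0.07, 10],
])

```text
t: 18.92
ee_pos: [485.1, -340.8, 188.2]
orientation: [2.785, -0.877, 0.683]
ft_force: [0.5, 0.2, -1.6]
width: 19.9
grasp_force: 30.0
```

```bash
python3 -c "
from see import *
im,W=see()
I=im.astype(int);r,g,b=I[...,0],I[...,1],I[...,2]
d=np.linalg.norm(W[...,:2]-[452,-318],axis=-1)
m=(d<60)&(W[...,2]<60)&(r>b+15); print('brown in pot',m.sum(),np.nanmedian(W[m],0) if m.any() else '')
save(cv2.resize(im[60:260,300:480],(540,600)),'side7.png')"
```

```text
bar 111 ((2.4967474937438965, 94.89639282226562), (24.504274368286133, 39.32695770263672), 49.57787322998047)
floor 703 [-0.29150976 -5.91765624] -39.76465343711587 29.701940349199127
nutpix 0 
t 18.975 [ 487.  -342.3  189.6] [-0.64  0.28  2.06  0.04  0.33  1.5 ] [-0.1 -0.3 -1.6] 19.91084842974952 [[0.726, -0.573, 0.381], [-0.507, -0.82, -0.266], [0.465, 0.0, -0.885]]
brown in pot 49 [ 446.63439171 -268.66401592   -0.80340842]
```

View pics/side7.png

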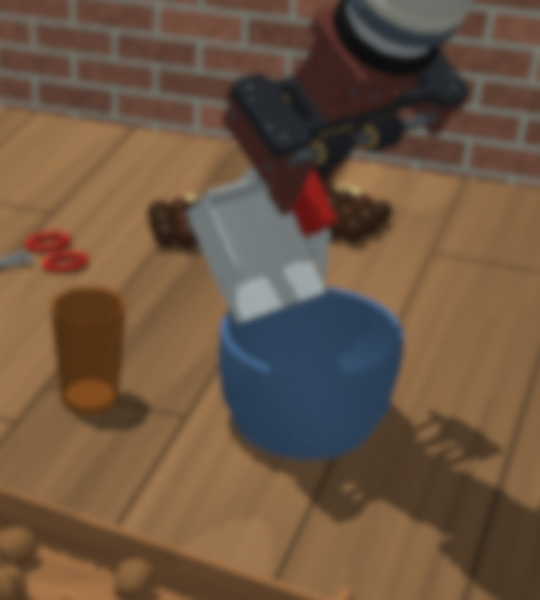

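Scoop is empty: no brown pixels remain in the pan, and its lip sits at the pot rim around (280,310). Next I'll measure the remaining nuts in the tray numerically and plan the way back.

```bash
cat >> see.py <<'E'
TY=np.array([-TX[1],TX[0]])
def nuts(pr=True):
    im,W=cloud("top"); I=im.astype(int); r,g,b=I[...,0],I[...,1],I[...,2]
    tx=(W[...,:2]-C)@TX; ty=(W[...,:2]-C)@TY; z=W[...,2]
    m=((abs(tx)<152)&(abs(ty)<54)&(z>19)&(z<40)&(tx<88)).astype(np.uint8)
    k,l,s,c=cv2.connectedComponentsWithStats(m)
    for i in range(1,k):
        if s[i,4]>15: print("  nut",s[i,4],c[i].round(),"tray",np.median(tx[l==i]).round(),np.median(ty[l==i]).round(),z[l==i].max().round())
    return im,W
E
python3 - <<'E'
from see import *
nuts()
o,p,R=now(); d=17.
pot=np.array([452,-318]); out=np.array([.82,-.572]); l=lipof(p,R,d); print("lip",l)
P,Q=p,R
a,b=tcp_for(l+[10,-8,70],-35,145,d); print(rows(P,Q,a,b).tolist(),a.round()); P,Q=a,b
S=[(np.r_[(l[:2]+tray(-100,0)[:2])/2,170],159.2,-40),(tray(-106,100),173.4,-45)]
for lip,yaw,e in S:
    a,b=tcp_for(lip,e,yaw,d); print(rows(P,Q,a,b).tolist(),a.round()); P,Q=a,b
E
```

```text
nut 147 [343. 202.] tray -89.0 32.0 38.0
  nut 120 [323. 208.] tray -70.0 -8.0 39.0
  nut 129 [313. 231.] tray -15.0 -24.0 37.0
  nut 135 [340. 245.] tray 6.0 40.0 37.0
lip [ 488.65199216 -343.6598723    91.66695985]
[0.0, -0.115, 0.0, 0.292, 0.004, -0.234] [ 512. -361.  259.]
[0.058, 0.058, -0.155, -0.284, -0.842, -0.142] [ 558. -187.  269.]
[0.071, 0.058, -0.149, -0.145, -0.86, 0.317] [617. -26. 199.]
```

```bash
python3 - <<'E'
from see import *
o,p,R=now(); d=17.
l=lipof(p,R,d)
P,Q=p,R
S=[(l+[10,-8,70],145,-40),(np.r_[(l[:2]+tray(-100,0)[:2])/2,170],159.2,-48),(tray(-118,90),173.4,-55)]
for lip,yaw,e in S:
    a,b=tcp_for(lip,e,yaw,d); print(rows(P,Q,a,b).tolist(),a.round()); P,Q=a,b
E
```

```text
[0.0, -0.056, 0.0, 0.256, 0.004, -0.259] [ 505. -356.  260.]
[0.075, 0.093, -0.147, -0.294, -0.825, -0.171] [ 545. -182.  269.]
[0.094, 0.081, -0.136, -0.181, -0.854, 0.367] [612. -25. 187.]
```

servo_tool([
  [0, -0.01, 0, 0.04, 0, -0.05, 10],
  [0, -0.03, 0, 0.13, 0, -0.13, 10],
  [0, -0.056, 0, 0.256, 0.004, -0.259, 10],
])

```text
t: 19.4
ee_pos: [505.2, -356.5, 260.8]
orientation: [2.83, -0.892, 0.573]
ft_force: [0.9, -1.0, -1.8]
width: 19.7
grasp_force: 30.0
```

servo_tool([
  [0.015, 0.018, -0.029, -0.058, -0.165, -0.034, 10],
  [0.034, 0.042, -0.066, -0.132, -0.37, -0.077, 10],
  [0.053, 0.065, -0.103, -0.206, -0.58, -0.12, 10],
  [0.075, 0.093, -0.147, -0.294, -0.825, -0.171, 10],
])

```text
t: 19.9
ee_pos: [545.8, -181.8, 269.8]
orientation: [2.887, -0.528, 0.807]
ft_force: [0.8, -0.0, -2.6]
width: 19.9
grasp_force: 30.0
```

servo_tool([
  [0.022, 0.02, -0.034, -0.045, -0.21, 0.05, 10],
  [0.045, 0.04, -0.068, -0.09, -0.43, 0.14, 10],
  [0.07, 0.06, -0.1, -0.135, -0.64, 0.25, 10],
  [0.088, 0.076, -0.128, -0.17, -0.8, 0.34, 10],
  [0.094, 0.081, -0.136, -0.181, -0.854, 0.367, 10],
  [0.094, 0.081, -0.136, -0.181, -0.854, 0.367, 10],
])

```text
t: 20.65
ee_pos: [615.3, -21.1, 194.4]
orientation: [2.924, -0.173, 0.99]
ft_force: [-1.1, -0.4, -1.2]
width: 19.5
grasp_force: 30.0
```

```bash
python3 - <<'E'
from see import *
see(); o,p,R=now(); d=17.
l=lipof(p,R,d); print("lip tray",(l[:2]-C)@TX,(l[:2]-C)@TY,l[2])
for x,z,e in((-119,60,-55),(-119,30,-55),(-119,13,-55),(-119,9,-55)):
    a,b=tcp_for(tray(x,z),e,173.4,d); print(rows(p,R,a,b).tolist(),a.round())
E
```

```text
bar 53 ((14.641273498535156, 84.496337890625), (9.633037567138672, 20.042688369750977), 4.288501262664795)
floor 814 [-0.30096464 -7.01699639] -39.85163954435821 24.613486710007933
nutpix 1 [11. 45.  5.]
t 20.7 [614.8 -21.6 194.5] [-0.02  0.29  2.12 -0.71  0.11  2.35] [ 0.1  0.5 -1.6] 19.716809904106245 [[0.789, -0.122, 0.602], [-0.091, -0.992, -0.083], [0.608, 0.011, -0.794]]
lip tray -119.81631696751897 -2.7662456617717743 96.9446634132361
[0.009, 0.007, 0.0, -0.12, 0.018, 0.142] [613. -25. 157.]
[0.009, 0.007, 0.0, -0.211, 0.016, 0.261] [613. -25. 127.]
[0.009, 0.007, 0.0, -0.263, 0.015, 0.329] [613. -25. 110.]
[0.009, 0.007, 0.0, -0.275, 0.015, 0.345] [613. -25. 106.]
```

```bash
python3 - <<'E'
from see import *
o,p,R=now(); d=17.
W_=[(-112,90,-46),(-111,75,-40),(-110,50,-40),(-110,30,-40),(-110,19,-40)]
for x,z,e in W_:
    a,b=tcp_for(tray(x,z),e,173.4,d); print(rows(p,R,a,b).tolist(),a.round())
P,Q=a,b
print()
for x,z,e in((-108,18,-39),(-100,18,-36),(-88,18,-30),(-76,17,-24),(-64,16,-18),(-54,15,-12),(-44,13,-6),(-40,11,0),(-40,8.5,0)):
    a,b=tcp_for(tray(x,z),e,173.4,d); print(rows(P,Q,a,b).tolist(),a.round())
E
```

```text
[0.009, -0.098, -0.0, 0.01, 0.019, 0.043] [621. -26. 189.]
[0.009, -0.168, -0.001, 0.0, 0.018, 0.132] [630. -27. 174.]
[0.009, -0.168, -0.001, -0.08, 0.017, 0.228] [629. -27. 149.]
[0.009, -0.168, -0.001, -0.14, 0.016, 0.307] [629. -27. 129.]
[0.009, -0.168, -0.001, -0.174, 0.015, 0.351] [629. -27. 118.]

[0.0, -0.012, -0.0, -0.004, 0.0, 0.005] [629. -27. 117.]
[-0.0, -0.047, -0.0, -0.018, 0.0, 0.002] [626. -27. 116.]
[-0.0, -0.116, -0.0, -0.031, 0.0, 0.008] [624. -27. 114.]
[-0.0, -0.186, 0.0, -0.048, 0.0, 0.023] [622. -26. 110.]
[-0.0, -0.256, -0.0, -0.07, 0.0, 0.042] [620. -26. 104.]
[-0.0, -0.326, 0.0, -0.087, 0.0, 0.068] [619. -26.  98.]
[0.0, -0.396, 0.0, -0.11, 0.0, 0.102] [617. -26.  90.]
[0.0, -0.465, 0.0, -0.11, 0.0, 0.15] [621. -26.  81.]
[0.0, -0.465, 0.0, -0.115, 0.0, 0.162] [621. -26.  79.]
```

servo_tool([
  [0.009, -0.098, 0, 0.01, 0.019, 0.043, 10],
  [0.009, -0.168, 0, 0, 0.018, 0.132, 10],
  [0.009, -0.168, 0, -0.05, 0.017, 0.19, 10],
  [0.009, -0.168, 0, -0.1, 0.017, 0.25, 10],
  [0.009, -0.168, 0, -0.1, 0.017, 0.25, 10],
])

```text
t: 21.32
ee_pos: [625.6, -27.7, 140.4]
orientation: [3.053, -0.179, 0.616]
ft_force: [-1.0, -0.9, -1.9]
width: 20.1
grasp_force: 30.0
```

```bash
python3 - <<'E'
from see import *
see(); o,p,R=now(); d=17.
l=lipof(p,R,d); print("lip tray",(l[:2]-C)@TX,(l[:2]-C)@TY,l[2])
for x,z,e in((-110,30,-40),(-110,20,-40),(-100,18,-36),(-88,18,-30),(-76,17,-24),(-64,16,-18),(-54,15,-12),(-44,13,-6),(-40,11,0),(-40,8.5,0)):
    a,b=tcp_for(tray(x,z),e,173.4,d); print(rows(p,R,a,b).tolist(),a.round())
E
```

```text
bar 188 ((-17.229022979736328, 156.14346313476562), (27.13568687438965, 176.9580078125), 19.942018508911133)
floor 815 [-0.29919101 -7.30666648] -39.75627640546365 26.647718498995786
nutpix 0 
t 21.375 [626.  -27.5 141.2] [-0.05  0.41  1.96 -0.07  0.37  1.69] [ 0.8 -1.1 -1. ] 20.029166631249005 [[0.915, -0.116, 0.386], [-0.108, -0.993, -0.044], [0.389, -0.002, -0.921]]
lip tray -106.55736400031806 0.48564213275079426 42.48976149028404
[-0.001, 0.001, -0.001, -0.009, -0.003, 0.064] [629. -27. 129.]
[-0.001, 0.001, -0.001, -0.029, -0.003, 0.11] [629. -27. 119.]
[-0.001, -0.045, -0.001, -0.049, -0.003, 0.117] [626. -27. 116.]
[-0.001, -0.115, -0.001, -0.061, -0.003, 0.123] [624. -27. 114.]
[-0.001, -0.185, -0.001, -0.079, -0.003, 0.138] [622. -26. 110.]
[-0.001, -0.255, -0.001, -0.101, -0.003, 0.157] [620. -26. 104.]
[-0.001, -0.324, -0.001, -0.117, -0.003, 0.183] [619. -26.  98.]
[-0.001, -0.394, -0.001, -0.14, -0.003, 0.217] [617. -26.  90.]
[-0.001, -0.464, -0.001, -0.14, -0.003, 0.265] [621. -26.  81.]
[-0.001, -0.464, -0.001, -0.145, -0.003, 0.277] [621. -26.  79.]
```

servo_tool([
  [0, 0, 0, -0.009, -0.003, 0.064, 10],
  [0, 0, 0, -0.029, -0.003, 0.11, 10],
  [0, -0.045, 0, -0.049, -0.003, 0.117, 10],
  [0, -0.115, 0, -0.061, -0.003, 0.123, 10],
  [0, -0.185, 0, -0.079, -0.003, 0.138, 10],
  [0, -0.255, 0, -0.101, -0.003, 0.157, 10],
  [0, -0.324, 0, -0.117, -0.003, 0.183, 10],
  [0, -0.394, 0, -0.14, -0.003, 0.217, 10],
  [0, -0.464, 0, -0.14, -0.003, 0.265, 10],
  [0, -0.464, 0, -0.145, -0.003, 0.277, 10],
])

```text
t: 22.62
ee_pos: [622.6, -25.8, 82.7]
orientation: [-3.083, 0.179, 0.464]
ft_force: [-11.8, 1.0, 32.9]
width: 19.6
grasp_force: 30.0
```

```bash
python3 - <<'E'
from see import *
im,W=see(); o,p,R=now(); d=16.7
l=lipof(p,R,d); print("lip tray",(l[:2]-C)@TX,(l[:2]-C)@TY,l[2])
I=im.astype(int); r,g,b=I[...,0],I[...,1],I[...,2]
tx=(W[...,:2]-C)@TX; ty=(W[...,:2]-C)@TY; z=W[...,2]
m=((abs(tx)<152)&(abs(ty)<53)&(z>16)&(z<45)&(r-b>20)&(r<140)).astype(np.uint8)
k,ll,s,c=cv2.connectedComponentsWithStats(m)
for i in range(1,k):
    if s[i,4]>15: print(s[i,4],np.median(tx[ll==i]).round(),np.median(ty[ll==i]).round(),z[ll==i].max().round())
a,b=tcp_for(tray(-38,6.5),0,173.4,d); print(rows(p,R,a,b).tolist(),a.round(1))
E
```

```text
bar 355 ((4.162998199462891, 98.92994689941406), (24.81635856628418, 74.87576293945312), 48.22547149658203)
floor 553 [ -0.69469904 -10.85203181] -39.48356294079149 22.10325865399264
nutpix 28 [ 21. -10.   4.]
t 22.675 [622.4 -25.7  82.4] [-0.07  0.73  1.49  0.02  1.22  1.61] [-8.2  1.  26. ] 20.026597716240524 [[0.95, -0.116, -0.291], [-0.11, -0.993, 0.036], [-0.293, -0.002, -0.956]]
lip tray -40.968814110844264 -0.9186651401417816 12.467901202879276
132 9.0 35.0 35.0
130 -46.0 -16.0 34.0
184 -11.0 -4.0 34.0
425 128.0 -5.0 45.0
[-0.001, 0.004, -0.0, -0.008, 0.004, 0.032] [619.  -26.1  76.9]
```

servo_tool([
  [0, 0, 0, 0.015, 0, -0.05, 10],
  [0, 0, 0, 0.04, 0, -0.15, 10],
  [0, 0, 0, 0.08, 0, -0.28, 10],
  [0, 0, 0, 0.12, 0, -0.4, 10],
  [0, 0, 0, 0.12, 0, -0.4, 10],
])

```text
t: 23.3
ee_pos: [670.2, -31.6, 150.1]
orientation: [-3.085, 0.179, 0.452]
ft_force: [0.3, -0.4, -1.1]
width: 19.9
grasp_force: 30.0
```

```bash
cat >> see.py <<'E'
def sidenuts(im,W,zhi=42,xhi=92):
    I=im.astype(int); r,g,b=I[...,0],I[...,1],I[...,2]
    tx=(W[...,:2]-C)@TX; ty=(W[...,:2]-C)@TY; z=W[...,2]
    m=((tx>-152)&(tx<xhi)&(abs(ty)<53)&(z>17)&(z<zhi)&(r-b>15)).astype(np.uint8)
    k,ll,s,c=cv2.connectedComponentsWithStats(m)
    for i in range(1,k):
        if s[i,4]>15: print("  snut",s[i,4],c[i].round(),np.median(tx[ll==i]).round(),np.median(ty[ll==i]).round(),z[ll==i].max().round())
E
python3 - <<'E'
from see import *
im,W=see(); sidenuts(im,W); nuts()
save(cv2.resize(im[130:320,230:430],(600,570)),"side8.png")
E
```

```text
bar 376 ((3.1481800079345703, 100.77421569824219), (23.795459747314453, 76.87837219238281), 48.23899459838867)
floor 611 [ -0.85138609 -14.17112836] -39.63487453155089 -0.3342466746316006
nutpix 0 
t 23.35 [668.5 -31.4 148.8] [-0.07  0.71  1.35  0.01  1.38  1.61] [-0.4 -0.2 -2.2] 19.37618468560067 [[0.951, -0.116, -0.288], [-0.11, -0.993, 0.035], [-0.29, -0.002, -0.957]]
  snut 395 [333. 260.] 1.0 -1.0 35.0
  snut 127 [310. 258.] -46.0 -15.0 35.0
```

```bash
cat >> see.py <<'E'
def delta(im,W,dg):
    """fit pan floor in grip frame turned by guess dg, iterate"""
    o,p,R=now(); g=p-R.apply([0,0,18.4]); I=im.astype(int); r,b=I[...,0],I[...,2]
    for _ in range(6):
        Re=R*Ro.from_rotvec([0,np.radians(dg),0]); T=Re.inv().apply((W-g).reshape(-1,3)).reshape(W.shape)
        x,y,z=-T[...,0]-20,T[...,1],88-T[...,2]
        m=(abs(r-b)<40)&(r>75)&(abs(y)<40)&(x>-38)&(x<53)&(abs(z-2.5)<12); 
        if m.sum()<30: return None
        f=np.polyfit(x[m],z[m],1); dg-=np.degrees(np.arctan(f[0]))
    return round(dg,1),int(m.sum()),f.round(3),x[m].min().round(),x[m].max().round()
E
python3 - <<'E'
from see import *
im,W=cloud("side")
for d in(25,35,45): print(delta(im,W,d))
I=im.astype(int); r,g,b=I[...,0],I[...,1],I[...,2]
tx=(W[...,:2]-C)@TX; ty=(W[...,:2]-C)@TY; z=W[...,2]
H,_,_=np.histogram2d(tx[(z>16)&(z<40)],ty[(z>16)&(z<40)],bins=[np.arange(-150,91,12),np.arange(-54,55,12)])
print(H.astype(int))
E
```

```text
None
None
None
[[ 0  0  0  0  0  0  0  0  0]
 [ 0  0  0  0  0  0  0  0  2]
 [ 0  0  0  0  0  0  0  0  0]
 [ 0  0  0  0  0  0  0  0  0]
 [ 0  0  0  0  0  0  0  0  2]
 [ 0  0  0  0  0  0  0  0  1]
 [ 0  0  0  0  0  0  0  0  0]
 [ 0  0 11  9  3  0  0  0  1]
 [ 0  0 33 30  8  0  0  0  0]
 [ 0  0  2 28  4  0  0  0  0]
 [ 0 11 13  5  0  0  0  0  0]
 [ 0 29 28 10  3  0  0  1  0]
 [ 0  6 20 30 27  8 13 27  9]
 [ 0  0  0 25 39 15 19 40 19]
 [ 0  0  0  0  2  0  0  6  0]
 [ 0  0  0  0  0  0  0  0  0]
 [ 0  0  0  0  0  0  0  0  1]
 [ 0  0  0  0  0  0  0  0  3]
 [ 0  0  0  0  0  0  0  0  2]
 [ 0  0  0  0  0  0  0  0  0]]
```

```bash
python3 - <<'E'
from see import *
im,W=cloud("side")
for d in range(-40,81,10): print(d,delta(im,W,d))
save(cv2.resize(im[110:330,220:430],(573,600)),"side8.png")
E
```

```text
-40 None
-30 None
-20 None
-10 None
0 None
10 None
20 None
30 None
40 None
50 None
60 None
70 None
80 None
```

View pics/side8.png

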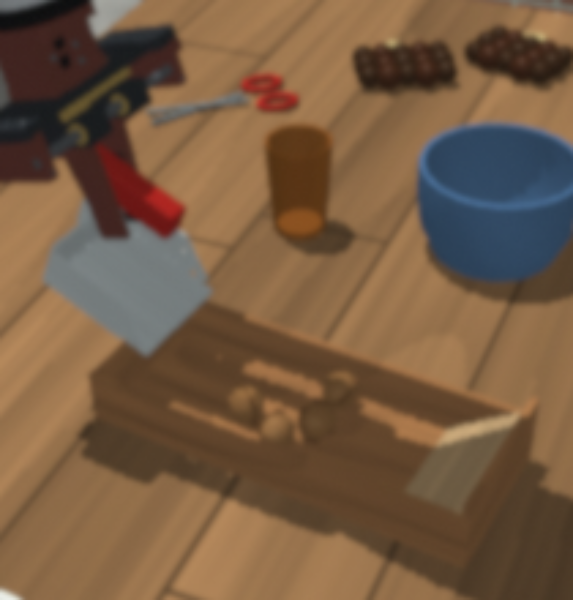

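The scoop's back caught the far wall and it is now pitched steeply lip-down in the grip (pan corner at (150,355)). All four nuts sit mid-tray around (240–340, 385–430). I'll measure the angle robustly, enter behind the nuts, then re-seat the scoop by turning the tool while the pan lies flat on the tray floor.

```bash
cat >> see.py <<'E'
def delta2(im,W,lo=-30,hi=85):
    o,p,R=now(); g=p-R.apply([0,0,18.4]); I=im.astype(int); r,b=I[...,0],I[...,2]
    Q=W[(abs(r-b)<40)&(r>75)]; Q=Q[np.isfinite(Q).all(1)]; Q=Q[np.linalg.norm(Q-g,axis=1)<140]; best=(0,0)
    for dg in np.arange(lo,hi,.5):
        T=(R*Ro.from_rotvec([0,np.radians(dg),0])).inv().apply(Q-g); x,y,z=-T[:,0]-20,T[:,1],88-T[:,2]
        n=((abs(y)<42)&(x>-38)&(x<53)&(abs(z-2.5)<2.5)).sum(); best=max(best,(int(n),float(dg)))
    return best
E
python3 - <<'E'
from see import *
im,W=cloud("side"); n,d=delta2(im,W); print(n,d)
o,p,R=now(); l=lipof(p,R,d); print(p,"lip tray",(l[:2]-C)@TX,(l[:2]-C)@TY,l[2])
E
```

```text
203 20.5
[667.00030563 -31.26969461 147.78214233] lip tray -91.82080063035033 -0.5366836183748527 73.02012488283349
```

```bash
cat >> see.py <<'E'
def planes(im,W):
    """planes of grey points, tool frame as scoop frame about the TCP-19 grip: x fwd, y, z up"""
    o,p,R=now(); g=p-R.apply([0,0,18.4]); I=im.astype(int); r,b=I[...,0],I[...,2]
    Q=W[(abs(r-b)<40)&(r>75)]; Q=Q[np.isfinite(Q).all(1)]; Q=Q[np.linalg.norm(Q-g,axis=1)<160]
    T=R.inv().apply(Q-g)*[-1,1,-1]; T=T[T[:,2]<-35]; rng=np.random.default_rng(0)
    for _ in range(3):
        best=None
        for _ in range(400):
            a=T[rng.choice(len(T),3,replace=False)]; n=np.cross(a[1]-a[0],a[2]-a[0]); L=np.linalg.norm(n)
            if L<1: continue
            n/=L; k=abs((T-a[0])@n)<2
            if best is None or k.sum()>best.sum(): best=k
        c=T[best].mean(0); n=np.linalg.svd(T[best]-c)[2][2]; n*=np.sign(n[2]) or 1
        print("plane",best.sum(),"n",n.round(3),"off",round(c@n,1),"pitch lipdown",np.degrees(np.arctan2(n[0],n[2])).round(1),"c",c.round(0),"ext",T[best].min(0).round(0),T[best].max(0).round(0)); T=T[~best]
        if len(T)<60: break
E
python3 - <<'E'
from see import *
im,W=cloud("side"); planes(im,W)
o,p,R=now(); g=p-R.apply([0,0,18.4]); I=im.astype(int)
m=(I[...,0]>100)&(I[...,1]<60)&(I[...,2]<60); Q=W[m]; Q=Q[np.linalg.norm(Q-g,axis=1)<90]; T=R.inv().apply(Q-g)*[-1,1,-1]
c=T.mean(0); u,s,v=np.linalg.svd(T-c); print("bar",len(T),c.round(1),v[0].round(2),s.round(),T.min(0).round(),T.max(0).round())
E
```

```text
plane 1011 n [0.654 0.001 0.757] off -64.8 pitch lipdown 40.8 c [-13.   4. -74.] ext [ -55.  -50. -104.] [ 21.  48. -38.]
plane 279 n [-0.005  1.     0.007] off -48.2 pitch lipdown -33.1 c [-10. -48. -57.] ext [-53. -50. -92.] [ 17. -46. -36.]
plane 188 n [0.    1.    0.012] off 44.7 pitch lipdown 1.6 c [ -7.  45. -64.] ext [ -44.   43. -146.] [ 17.  48. -39.]
bar 374 [33.3 -5.4  9.7] [ 0.68 -0.08 -0.73] [370. 128.  70.] [  1. -12. -19.] [58.  8. 43.]
```

```bash
python3 - <<'E'
from see import *
o,p,R=now(); d,lx,lz=40.8,84.,-67.3
g=p-R.apply([0,0,18.4]); l=g+(R*Ro.from_rotvec([0,np.radians(d),0])).apply([-lx,0,-lz]); print("lip tray",(l[:2]-C)@TX,(l[:2]-C)@TY,l[2],p)
A=[(-74,80,-35),(-74,55,-42),(-74,35,-42),(-74,20,-42),(-73,10,-42)]
B=[(-70,9,-42),(-60,9,-42),(-50,9,-40),(-43,9,-34),(-40,9,-27),(-39,9,-20),(-38,9,-13),(-38,8.5,-6),(-38,8,0),(-38,8,0)]
P,Q=p,R
for S in(A,B):
    for x,z,e in S:
        a,b=tcp_for(tray(x,z),e,173.4,d,lx,lz); print(rows(P,Q,a,b).tolist(),a.round())
    P,Q=a,b; print()
E
```

```text
lip tray -111.82551380400271 -0.537877408006573 70.16246395563525 [667.18883275 -31.2850357  148.01795378]
[-0.001, 0.131, -0.0, -0.282, 0.002, -0.002] [614. -25. 165.]
[-0.001, 0.212, -0.0, -0.3, 0.002, 0.119] [603. -24. 143.]
[-0.001, 0.212, -0.0, -0.271, 0.002, 0.215] [603. -24. 123.]
[-0.001, 0.212, -0.0, -0.249, 0.002, 0.286] [603. -24. 108.]
[-0.001, 0.212, -0.0, -0.239, 0.003, 0.336] [602. -24.  98.]

[0.0, 0.0, 0.0, -0.015, 0.0, 0.005] [599. -24.  97.]
[0.0, 0.0, 0.0, -0.065, 0.0, 0.004] [589. -23.  97.]
[-0.0, -0.023, 0.0, -0.1, 0.0, 0.006] [582. -22.  96.]
[-0.0, -0.093, 0.0, -0.09, 0.0, 0.02] [584. -22.  93.]
[0.0, -0.175, 0.0, -0.055, 0.0, 0.042] [591. -23.  89.]
[-0.0, -0.256, -0.0, -0.013, 0.0, 0.07] [600. -24.  84.]
[0.0, -0.337, 0.0, 0.025, 0.0, 0.104] [607. -25.  77.]
[-0.0, -0.419, 0.0, 0.063, 0.0, 0.145] [615. -26.  69.]
[0.0, -0.489, 0.0, 0.092, 0.0, 0.184] [621. -26.  61.]
[0.0, -0.489, 0.0, 0.092, 0.0, 0.184] [621. -26.  61.]
```

servo_tool([
  [0, 0.05, 0, -0.14, 0.002, -0.01, 10],
  [0, 0.131, 0, -0.282, 0.002, -0.002, 10],
  [0, 0.212, 0, -0.3, 0.002, 0.119, 10],
  [0, 0.212, 0, -0.271, 0.002, 0.215, 10],
  [0, 0.212, 0, -0.249, 0.002, 0.286, 10],
  [0, 0.212, 0, -0.239, 0.003, 0.336, 10],
  [0, 0.212, 0, -0.239, 0.003, 0.336, 10],
])

```text
t: 24.48
ee_pos: [603.1, -24.4, 97.8]
orientation: [-3.135, 0.182, -0.033]
ft_force: [-0.3, -0.6, -1.2]
width: 20.1
grasp_force: 30.0
```

```bash
python3 - <<'E'
from see import *
im,W=cloud("side"); planes(im,W); sidenuts(im,W)
o,p,R=now(); print(p,o["ft_force"],o["qpos"].round(2)); d,lx,lz=40.8,84.,-67.3
g=p-R.apply([0,0,18.4]); l=g+(R*Ro.from_rotvec([0,np.radians(d),0])).apply([-lx,0,-lz]); print("lip tray",(l[:2]-C)@TX,(l[:2]-C)@TY,l[2],p)
E
```

```text
plane 890 n [ 0.648 -0.002  0.761] off -64.5 pitch lipdown 40.4 c [-12.   4. -74.] ext [ -55.  -93. -118.] [ 38.  58. -37.]
plane 246 n [-0.001  1.     0.01 ] off -48.3 pitch lipdown -4.9 c [-12. -48. -54.] ext [-51. -50. -81.] [ 16. -46. -35.]
plane 114 n [ 0.649 -0.012  0.76 ] off -61.9 pitch lipdown 40.5 c [-11.  17. -71.] ext [ -50.  -46. -100.] [ 22.  56. -38.]
  snut 266 [340. 258.] 10.0 10.0 35.0
  snut 125 [310. 258.] -46.0 -16.0 36.0
  snut 123 [321. 267.] -11.0 -29.0 34.0
[603.58955122 -24.4111646   98.43620653] [ 0.00896024 -0.30943184 -1.39010877] [-0.06  0.55  1.77  0.    0.8   1.63]
lip tray -74.55842466364241 -0.07111247393971865 10.587535907491045 [603.58955122 -24.4111646   98.43620653]
```

servo_tool([
  [0, 0, 0, -0.015, 0, 0.005, 10],
  [0, 0, 0, -0.065, 0, 0.004, 10],
  [0, -0.023, 0, -0.1, 0, 0.006, 10],
  [0, -0.093, 0, -0.09, 0, 0.02, 10],
  [0, -0.175, 0, -0.055, 0, 0.042, 10],
  [0, -0.256, 0, -0.013, 0, 0.07, 10],
  [0, -0.337, 0, 0.025, 0, 0.104, 10],
  [0, -0.419, 0, 0.063, 0, 0.145, 10],
  [0, -0.475, 0, 0.085, 0, 0.17, 10],
  [0, -0.475, 0, 0.085, 0, 0.17, 10],
])

```text
t: 25.78
ee_pos: [620.7, -26.4, 63.3]
orientation: [-2.913, 0.168, 1.048]
ft_force: [-0.3, -0.3, -1.9]
width: 19.7
grasp_force: 30.0
```

```bash
python3 - <<'E'
from see import *
im,W=cloud("side"); planes(im,W); sidenuts(im,W)
o,p,R=now(); print(p,o["ft_force"],o["qpos"].round(2)); d,lx,lz=40.5,84.,-67.3
g=p-R.apply([0,0,18.4]); l=g+(R*Ro.from_rotvec([0,np.radians(d),0])).apply([-lx,0,-lz]); print("lip tray",(l[:2]-C)@TX,(l[:2]-C)@TY,l[2],p,R.as_rotvec())
for x,z,e in((-38,7,0),(-38,6,0)):
    a,b=tcp_for(tray(x,z),e,173.4,d,lx,lz); print(rows(p,R,a,b).tolist(),a.round(1))
E
```

```text
plane 856 n [ 0.655 -0.003  0.756] off -66.6 pitch lipdown 40.9 c [-17.  12. -74.] ext [ -57.  -26. -106.] [ 19.  58. -39.]
plane 242 n [ 0.624 -0.138  0.769] off -68.0 pitch lipdown 39.0 c [-41. -38. -62.] ext [ -78.  -92. -106.] [ 18.  58. -37.]
plane 167 n [0.028 0.999 0.022] off 44.2 pitch lipdown 52.3 c [ -9.  46. -59.] ext [-48.  43. -95.] [ 16.  49. -36.]
  snut 426 [335. 263.] 7.0 -6.0 35.0
[620.62080692 -26.27416812  64.28279145] [ 0.10851583  0.5228295  -2.08961969] [-0.08  0.95  1.21  0.03  1.67  1.6 ]
lip tray -38.235505625219496 -0.15254568306222116 9.728741292838237 [620.62080692 -26.27416812  64.28279145] [-2.91395699  0.16813914  1.04611912]
[-0.001, -0.012, 0.0, 0.015, -0.0, 0.013] [621.3 -26.3  60.3]
[-0.001, -0.012, 0.0, 0.019, 0.0, 0.017] [621.3 -26.3  59.3]
```

servo_tool([
  [0, -0.012, 0, 0.015, 0, 0.013, 10],
  [0, -0.012, 0, 0.017, 0, 0.015, 10],
  [0, -0.012, 0, 0.017, 0, 0.015, 60],
  [0, -0.012, 0, 0.017, 0, 0.015, 60],
  [0, -0.012, 0, 0.017, 0, 0.015, 60],
  [0, -0.012, 0, 0.017, 0, -0.05, 60],
  [0, -0.012, 0, 0.017, 0, -0.25, 60],
  [0, -0.012, 0, 0.017, 0, -0.4, 60],
])

```text
t: 26.82
ee_pos: [675.8, -32.8, 126.8]
orientation: [-2.904, 0.167, 1.069]
ft_force: [0.4, 0.9, 0.2]
width: 59.8
grasp_force: 0.0
```

```bash
python3 - <<'E'
from see import *
im,W=cloud("side")
I=im.astype(int); r,g,b=I[...,0],I[...,1],I[...,2]; tx=(W[...,:2]-C)@TX; ty=(W[...,:2]-C)@TY; z=W[...,2]
m=(r>100)&(g<60)&(b<60)&(abs(ty)<40)&(tx<0)&(tx>-200)&(z>70)&(z<120); Q=np.c_[tx[m],ty[m],z[m]]
t=Q[Q[:,2]>103]; print("bar",len(Q),Q.min(0).round(),Q.max(0).round(),len(t),cv2.minAreaRect(t[:,:2].astype(np.float32)),np.polyfit(t[:,0],t[:,2],1))
m=(abs(r-b)<40)&(r>75)&(abs(ty)<42)&(tx>-130)&(tx<-30)&(z<25)&(z>2); print("floor",m.sum(),np.polyfit(tx[m],z[m],1),tx[m].max())
sidenuts(im,W)
o,p,R=now(); print(p,R.as_rotvec(),o["width"])
P,Q2=p,R
for x,zz in((-113,150),(-113,120),(-113,76)):
    w=tray(x,zz); print(rows(p,R,w,down(263.4)).tolist(),w)
E
```

```text
bar 458 [-156.  -13.   85.] [-72.   8. 109.] 231 ((-113.93402099609375, -2.15859317779541), (84.14558410644531, 20.180179595947266), 0.7502622604370117) [1.22106459e-03 1.05875928e+02]
floor 792 [-3.87386177e-03  7.33777057e+00] -37.849240234463785
  snut 422 [335. 263.] 7.0 -7.0 35.0
[678.70917073 -33.18666885 129.81095446] [-2.90761793  0.16782971  1.06093261] 60.062114351877156
[-0.002, 0.467, -0.0, -0.275, -0.001, 0.099] [624.2542 -26.6837 150.    ]
[-0.002, 0.467, -0.0, -0.178, -0.001, 0.214] [624.2542 -26.6837 120.    ]
[-0.002, 0.467, -0.0, -0.036, -0.0, 0.382] [624.2542 -26.6837  76.    ]
```

servo_tool([
  [0, 0.12, 0, -0.08, 0, 0.0, 60],
  [0, 0.24, 0, -0.16, 0, 0.04, 60],
  [0, 0.36, 0, -0.23, 0, 0.08, 60],
  [0, 0.467, 0, -0.275, 0, 0.1, 60],
  [0, 0.467, 0, -0.23, 0, 0.15, 60],
  [0, 0.467, 0, -0.15, 0, 0.25, 60],
  [0, 0.467, 0, -0.08, 0, 0.33, 60],
  [0, 0.467, 0, -0.036, 0, 0.382, 60],
  [0, 0.467, 0, -0.036, 0, 0.382, 10],
  [0, 0.467, 0, -0.036, 0, 0.382, 10],
])

```text
t: 28.12
ee_pos: [620.1, -26.2, 71.7]
orientation: [-3.134, 0.182, 0.01]
ft_force: [0.5, -1.0, 0.1]
width: 43.6
grasp_force: 0.0
```

servo_tool([
  [0, 0, 0, 0, 0, 0, 10],
  [0, 0, 0, 0, 0, 0, 10],
  [0, 0, 0, 0, 0, 0, 10],
  [0, 0, 0, 0, 0, 0, 10],
])

```text
t: 28.62
ee_pos: [619.7, -26.2, 72.0]
orientation: [-3.134, 0.182, 0.01]
ft_force: [0.0, -0.2, 3.9]
width: 19.7
grasp_force: 30.0
```

```bash
python3 - <<'E'
from see import *
im,W=cloud("side"); planes(im,W); sidenuts(im,W)
o,p,R=now(); print(p,o["ft_force"],o["width"],o["grasp_force"],R.as_matrix().round(3).tolist())
l=lipof(p,R,0); print("lip tray",(l[:2]-C)@TX,(l[:2]-C)@TY,l[2])
for x in (-38,20,60,85,93): w,b=tcp_for(tray(x,6),0,173.4,0); print(x,rows(p,R,w,b).tolist())
E
```

```text
plane 817 n [0.001 0.001 1.   ] off -82.8 pitch lipdown 0.1 c [ 21.  13. -83.] ext [-33. -24. -85.] [ 70.  57. -81.]
plane 264 n [-1.     0.016  0.015] off 28.7 pitch lipdown -89.1 c [-30.  -6. -60.] ext [-33. -49. -81.] [-27.  47. -35.]
plane 240 n [ 0.003 -1.     0.021] off -47.2 pitch lipdown 8.6 c [ 15.  46. -68.] ext [-27.  44. -87.] [ 68.  48. -51.]
  snut 268 [340. 258.] 9.0 13.0 34.0
  snut 157 [325. 270.] -2.0 -33.0 34.0
[619.73771018 -26.16443438  71.99320008] [-1.15114766  0.22853865  5.52761957] 19.74270764451732 30.000605285167694 [[0.993, -0.116, -0.006], [-0.116, -0.993, 0.003], [-0.006, -0.002, -1.0]]
lip tray -33.019593170845916 -0.1944974575956567 2.86791069214226
-38 [-0.001, 0.004, -0.0, 0.023, -0.0, -0.018]
20 [-0.001, 0.004, -0.0, -0.267, 0.0, -0.016]
60 [-0.001, 0.004, -0.0, -0.467, 0.0, -0.015]
85 [-0.001, 0.004, -0.0, -0.592, 0.0, -0.014]
93 [-0.001, 0.004, -0.0, -0.632, 0.0, -0.014]
```

servo_tool([
  [0, 0, 0, 0, 0, -0.004, 10],
  [0, 0, 0, -0.04, 0, -0.004, 10],
  [0, 0, 0, -0.14, 0, -0.004, 10],
  [0, 0, 0, -0.27, 0, -0.004, 10],
  [0, 0, 0, -0.4, 0, -0.004, 10],
  [0, 0, 0, -0.52, 0, -0.004, 10],
  [0, 0, 0, -0.6, 0, -0.004, 10],
  [0, 0, 0, -0.635, 0, -0.004, 10],
])

```text
t: 29.68
ee_pos: [492.4, -11.3, 73.0]
orientation: [-3.134, 0.182, 0.012]
ft_force: [0.4, -0.5, -2.2]
width: 19.6
grasp_force: 30.0
```

servo_tool([
  [0, 0, 0, -0.01, 0, 0, 10],
  [0, 0, 0, -0.02, 0, 0, 10],
])

```text
t: 29.92
ee_pos: [490.1, -11.1, 73.2]
orientation: [-3.134, 0.182, 0.009]
ft_force: [0.5, 0.1, -2.1]
width: 19.8
grasp_force: 30.0
```

```bash
cat >> see.py <<'E'
def innuts(im,W,p,R,d,lx,lz):
    g=p-R.apply([0,0,18.4]); Re=R*Ro.from_rotvec([0,np.radians(d),0]); T=Re.inv().apply((W-g).reshape(-1,3)).reshape(W.shape)
    s=np.stack([-T[...,0]-lx,T[...,1],-T[...,2]-lz],-1)  # from lip: x<0 inside pan, z above underside
    I=im.astype(int); r,b=I[...,0],I[...,2]
    m=((s[...,0]>-95)&(s[...,0]<40)&(abs(s[...,1])<45)&(s[...,2]>8)&(s[...,2]<45)&(r-b>15)).astype(np.uint8)
    k,l,st,c=cv2.connectedComponentsWithStats(m)
    for i in range(1,k):
        if st[i,4]>15: q=s[l==i]; print("  in",st[i,4],c[i].round(),np.median(q,0).round(),"x",q[:,0].min().round(),q[:,0].max().round(),"ztop",q[:,2].max().round(1))
E
python3 - <<'E'
from see import *
im,W=cloud("side"); planes(im,W)
o,p,R=now(); print(p,o["ft_force"],o["moment"]); lx,lz=70,-84.6
l=p-R.apply([0,0,18.4])+R.apply([-lx,0,-lz]); print("lip tray",(l[:2]-C)@TX,(l[:2]-C)@TY,l[2])
innuts(im,W,p,R,0,lx,lz)
E
```

```text
plane 645 n [ 0.007 -0.     1.   ] off -82.3 pitch lipdown 0.4 c [  6.  14. -82.] ext [-79. -24. -85.] [ 74.  55. -80.]
plane 231 n [-1.     0.011  0.018] off 29.2 pitch lipdown -89.0 c [-30.  -8. -58.] ext [-33. -49. -85.] [-28.  41. -35.]
plane 208 n [0.    1.    0.006] off 45.2 pitch lipdown 4.0 c [ 18.  46. -68.] ext [-18.  44. -80.] [ 51.  48. -49.]
[489.65180374 -11.01156429  73.13709575] [-0.53631893  0.24713048 -1.24028873] [-0.02637171 -0.02075325  0.01922968]
lip tray 92.95222972630242 -0.29377570054792934 7.406847661362448
  in 821 [376. 277.] [ 7. -2. 23.] x -41.0 40.0 ztop 31.1
```

```bash
cat >> see.py <<'E'
def hist(im,W,p,R,d,lx,lz,zlo=20):
    g=p-R.apply([0,0,18.4]); Re=R*Ro.from_rotvec([0,np.radians(d),0]); T=Re.inv().apply((W-g).reshape(-1,3)).reshape(W.shape)
    x,y,z=-T[...,0]-lx,T[...,1],-T[...,2]-lz
    I=im.astype(int); r,b=I[...,0],I[...,2]; m=(z>zlo)&(z<48)&(r-b>15)&(r<130)
    H,_,_=np.histogram2d(x[m],y[m],bins=[np.arange(-98,43,10),np.arange(-45,46,10)]); print("rows x from -98 step 10, cols y");print(H.astype(int))
E
python3 - <<'E'
from see import *
im,W=cloud("side"); o,p,R=now(); hist(im,W,p,R,0,70,-84.6)
E
```

```text
rows x from -98 step 10, cols y
[[ 0  0  0  0  0  0  0  0  0]
 [ 0  0  0  0  0  0  0  0  0]
 [ 0  0  0  0  0  0  0  0  0]
 [ 0  0  0  0  0  0  0  0  0]
 [ 0  0  0  0  0  0  0  0  0]
 [ 0  0  0  1  0  0  0  0  0]
 [ 0  0  6 19  9  0  0  0  0]
 [ 0  0 12 30 12  2  0  0  0]
 [ 9  6  4 11 11  3  1  4  4]
 [22 16  6  4 23 19  5 23 13]
 [26 19  1  2 18 25  5 22 19]
 [ 0  2  0  0  1  0  0  0  1]
 [ 5  6  1  5  2  5  4  7  4]
 [14 16 13 13 12 15 13 13  9]]
```

```bash
python3 - <<'E'
from see import *
o,p,R=now()
for x,z,e in((97,10.5,2),(101,14,4),(105,17.5,5.7),(109,21,8),(113,25,10.4),(116,29,12.7),(118,34,15.5),(118,40,18),(117,47,20),(116,56,22)):
    a,b=tcp_for(tray(x,z),e,173.4,0,70,-84.6); print(rows(p,R,a,b).tolist())
E
```

```text
[-0.001, -0.019, -0.001, -0.011, 0.0, -0.005]
[-0.001, -0.042, -0.0, -0.02, 0.0, -0.01]
[-0.001, -0.062, -0.0, -0.032, 0.0, -0.016]
[-0.001, -0.089, -0.0, -0.04, 0.0, -0.018]
[-0.001, -0.117, -0.0, -0.049, 0.0, -0.021]
[-0.001, -0.143, -0.0, -0.054, 0.0, -0.025]
[-0.001, -0.176, -0.0, -0.052, 0.0, -0.029]
[-0.001, -0.205, -0.0, -0.043, 0.0, -0.041]
[-0.001, -0.228, -0.0, -0.031, 0.0, -0.061]
[-0.001, -0.252, -0.0, -0.02, 0.0, -0.09]
```

servo_tool([
  [0, -0.019, 0, -0.011, 0, -0.005, 10],
  [0, -0.042, 0, -0.02, 0, -0.01, 10],
  [0, -0.062, 0, -0.032, 0, -0.016, 10],
  [0, -0.089, 0, -0.04, 0, -0.018, 10],
  [0, -0.117, 0, -0.049, 0, -0.021, 10],
  [0, -0.143, 0, -0.054, 0, -0.025, 10],
])

```text
t: 30.78
ee_pos: [479.2, -9.8, 78.2]
orientation: [-3.102, 0.18, 0.346]
ft_force: [1.1, -0.6, -1.8]
width: 20.0
grasp_force: 30.0
```

```bash
python3 - <<'E'
from see import *
im,W=cloud("side"); planes(im,W); o,p,R=now(); print(o["t"],o["ft_force"],p); hist(im,W,p,R,0.5,70,-84.6)
l=p-R.apply([0,0,18.4])+R.apply([-70,0,84.6]); print("lip tray",(l[:2]-C)@TX,(l[:2]-C)@TY,l[2])
for x,z,e in((118,34,15.5),(118,40,18),(117,47,20),(116,56,22),(115,66,23),(113,80,24),(110,100,25)):
    a,b=tcp_for(tray(x,z),e,173.4,0,70,-84.6); print(rows(p,R,a,b).tolist())
E
```

```text
plane 667 n [ 0.007 -0.012  1.   ] off -83.2 pitch lipdown 0.4 c [ 20.  14. -83.] ext [-67. -38. -86.] [ 60.  57. -81.]
plane 298 n [-0.009 -1.     0.019] off -47.2 pitch lipdown -23.7 c [ 12.  46. -68.] ext [-82.  43. -85.] [ 57.  49. -50.]
plane 245 n [-1.     0.003  0.014] off 28.4 pitch lipdown -89.2 c [-29.  -7. -57.] ext [-31. -49. -81.] [-27.  49. -35.]
30.825 [ 1.18779847 -0.58486486 -1.37668759] [479.89914717  -9.90685217  78.20517436]
rows x from -98 step 10, cols y
[[ 0  0  5  8  3  0  0  0  0]
 [ 0  0 16 23 12  1  0  0  0]
 [ 0  0  4 17 12  0  0  0  0]
 [ 0  0  0  0  0  0  0  0  0]
 [ 0  0  0  0  0  0  0  0  0]
 [ 0  0  0  0  0  0  0  0  0]
 [ 0  0  0  0  0  0  0  0  0]
 [ 0  0  0  0  0  0  0  0  0]
 [ 0  0  0  0  0  0  0  0  0]
 [ 9  1  0  0  3  1  0  3  4]
 [ 4  0  6  0  4  0  1 23 15]
 [ 6  9  0  0  6 10  4  9 12]
 [ 0  0  0  0  0  0  0  0  0]
 [ 0  0  0  0  0  0  0  0  0]]
lip tray 115.21605753408063 -0.25562469476105726 29.09545152319417
[-0.001, -0.032, -0.0, -0.004, 0.0, -0.004]
[-0.001, -0.061, -0.0, 0.003, 0.0, -0.017]
[-0.001, -0.084, -0.0, 0.01, 0.0, -0.039]
[-0.001, -0.108, -0.0, 0.015, 0.0, -0.07]
[-0.001, -0.119, -0.0, 0.014, 0.0, -0.113]
[-0.001, -0.131, -0.0, 0.012, 0.0, -0.176]
[-0.001, -0.142, -0.0, 0.009, -0.0, -0.27]
```

```bash
python3 - <<'E'
from see import *
o,p,R=now()
for x,z,e in((115.5,26.5,10.5),(116.5,24.7,9),(119,26,9.5),(122,28.3,10.5),(126,31.2,12)):
    a,b=tcp_for(tray(x,z),e,173.4,0,70,-84.6); print(rows(p,R,a,b).tolist())
E
```

```text
[-0.001, 0.026, -0.0, -0.012, 0.0, -0.001]
[-0.001, 0.044, -0.0, -0.024, 0.0, 0.001]
[-0.001, 0.038, -0.0, -0.034, 0.0, -0.0]
[-0.001, 0.026, -0.0, -0.046, 0.0, -0.002]
[-0.001, 0.009, -0.0, -0.059, 0.0, -0.003]
```

servo_tool([
  [0, 0.026, 0, -0.012, 0, -0.001, 10],
  [0, 0.044, 0, -0.024, 0, 0.001, 10],
  [0, 0.038, 0, -0.034, 0, 0, 10],
  [0, 0.026, 0, -0.046, 0, -0.002, 10],
])

```text
t: 31.32
ee_pos: [469.6, -8.7, 80.8]
orientation: [-3.111, 0.18, 0.286]
ft_force: [0.5, 0.4, -2.9]
width: 19.8
grasp_force: 30.0
```

```bash
python3 - <<'E'
from see import *
im,W=cloud("side"); planes(im,W); o,p,R=now(); print(o["t"],o["ft_force"],p); hist(im,W,p,R,0.5,70,-84.6,12)
l=p-R.apply([0,0,18.4])+R.apply([-70,0,84.6]); print("lip tray",(l[:2]-C)@TX,(l[:2]-C)@TY,l[2])
E
```

```text
plane 601 n [ 0.004 -0.004  1.   ] off -83.0 pitch lipdown 0.2 c [ 26.   9. -83.] ext [-76. -41. -85.] [ 72.  48. -81.]
plane 254 n [0.003 0.999 0.036] off 43.3 pitch lipdown 4.4 c [ 11.  46. -66.] ext [-30.  43. -81.] [ 50.  48. -49.]
plane 240 n [-1.     0.009  0.016] off 28.5 pitch lipdown -89.1 c [-29.  -8. -56.] ext [-31. -49. -81.] [-28.  45. -35.]
31.375 [ 1.51884769 -0.47050146 -2.64825487] [469.84408993  -8.72155399  80.80364348]
rows x from -98 step 10, cols y
[[ 0  0 10  8  3  0  0  0  0]
 [ 0  0 27 26 12  1  0  0  0]
 [ 0  0  4 29 11  0  0  0  0]
 [ 0  0  0  0  0  0  0  0  0]
 [ 0  0  0  0  0  0  0  0  0]
 [ 0  2  0  0  0  1  0  0  0]
 [16 17  8  0  5 16  4  0  0]
 [32 39 11  0 25 26 15  0  0]
 [ 0 21  6  0  6 34 20 14  2]
 [ 0  0  0  0  0  0  7 36 14]
 [ 0  0  0  0  0  0  7 34 29]
 [ 0  0  0  0  0  0  0  0  1]
 [ 0  0  0  0  0  0  0  2  5]
 [ 9 10 11  8 10 10 10 20 17]]
lip tray 123.40240375357654 -0.2717964849716031 28.560268448128383
```

```bash
python3 - <<'E'
from see import *
o,p,R=now()
for x,z,e in((125,31.5,12),(125,35,15),(125,39,18),(124,46,21),(122,56,24),(120,70,26),(118,88,26),(117,110,26)):
    a,b=tcp_for(tray(x,z),e,173.4,0,70,-84.6); print(rows(p,R,a,b).tolist())
E
```

```text
[-0.001, -0.017, -0.0, -0.002, 0.001, -0.004]
[-0.001, -0.052, -0.0, 0.011, 0.001, -0.002]
[-0.001, -0.087, -0.0, 0.022, 0.001, -0.002]
[-0.001, -0.121, -0.0, 0.035, 0.0, -0.016]
[-0.001, -0.156, -0.0, 0.049, 0.0, -0.046]
[-0.001, -0.18, -0.0, 0.054, 0.0, -0.102]
[-0.001, -0.18, -0.0, 0.048, 0.0, -0.192]
[-0.001, -0.18, -0.0, 0.032, -0.0, -0.301]
```

servo_tool([
  [0, -0.017, 0, -0.002, 0, -0.004, 10],
  [0, -0.052, 0, 0.011, 0, -0.003, 10],
  [0, -0.087, 0, 0.022, 0, -0.004, 10],
  [0, -0.121, 0, 0.035, 0, -0.018, 10],
  [0, -0.156, 0, 0.049, 0, -0.046, 10],
  [0, -0.18, 0, 0.054, 0, -0.102, 10],
  [0, -0.18, 0, 0.048, 0, -0.192, 10],
  [0, -0.18, 0, 0.035, 0, -0.28, 10],
  [0, -0.18, 0, 0.032, 0, -0.301, 10],
])

```text
t: 32.5
ee_pos: [487.6, -10.9, 140.4]
orientation: [-3.031, 0.175, 0.693]
ft_force: [0.0, -0.3, -2.0]
width: 19.7
grasp_force: 30.0
```

```bash
python3 - <<'E'
from see import *
im,W=cloud("side"); planes(im,W); o,p,R=now(); print(o["t"],o["ft_force"],p,o["qpos"].round(2)); hist(im,W,p,R,0.5,70,-84.6,10); sidenuts(im,W)
d=0.5; g=p-R.apply([0,0,18.4]); l=g+R.apply([-70,0,84.6]); print("lip",l)
pot=np.array([452,-318]); out=np.array([.82,-.572]); e0=26
P,Q=p,R
for lip,yaw in((l+[0,0,70],173.4),((l+[0,0,70]+np.r_[pot+60*out,185])/2,159.2),(np.r_[pot+60*out,185],145)):
    a,b=tcp_for(lip,26,yaw,0,70,-84.6); print(rows(P,Q,a,b).tolist(),a); P,Q=a,b
E
```

```text
plane 713 n [0.019 0.    1.   ] off -82.5 pitch lipdown 1.1 c [ 36.   1. -83.] ext [-103.  -50.  -86.] [ 68.  58. -78.]
plane 427 n [-0.006 -1.     0.022] off 46.3 pitch lipdown -14.6 c [  7. -48. -66.] ext [-36. -50. -86.] [ 58. -45. -44.]
plane 303 n [ 0.01  -0.999  0.031] off -47.5 pitch lipdown 17.7 c [ 15.  46. -65.] ext [ -35.   40. -151.] [ 58.  48. -43.]
32.55 [-0.60773235  0.11836292 -2.07404674] [487.38554711 -10.8752217  140.20065747] [-0.06  0.56  1.71  0.03  1.32  1.61]
rows x from -98 step 10, cols y
[[ 0  0  2  5  2  0  9  4  0]
 [ 0  1  4 24 13  9 31 14  5]
 [ 5  8  2 25 25  2  2 12  4]
 [ 0 15  2  0 26 21  5  0  0]
 [ 0  0  0  0 21 46 15  0  0]
 [ 0  0  0  0  0  2  3  0  0]
 [ 0  0  0  0  0  0  0  0  0]
 [ 0  0  0  0  0  0  0  0  0]
 [ 0  0  0  0  0  0  0  0  0]
 [ 0  0  0  0  0  0  0  0  0]
 [ 0  0  0  0  0  0  0  0  0]
 [ 0  0  0  0  0  0  0  0  0]
 [ 0  0  0  0  0  0  0  0  0]
 [ 0  0  0  0  0  0  0  0  0]]
lip [ 3.96180846e+02 -1.96917589e-01  1.11043903e+02]
[-0.001, -0.002, 0.0, -0.151, -0.001, -0.314] [487.50731947 -10.76375109 209.85808853]
[0.072, -0.0, 0.149, 0.308, 0.957, -0.161] [ 534.63432568 -208.90548484  211.83613706]
[0.072, 0.0, 0.149, 0.485, 0.842, -0.247] [ 576.50936014 -405.05218167  213.81418559]
```

All four nuts are now at the back of the pan and the scoop is firmly held. Carrying them to the pot.

servo_tool([
  [0, 0, 0, -0.015, 0, -0.03, 10],
  [0, 0, 0, -0.05, 0, -0.11, 10],
  [0, 0, 0, -0.1, 0, -0.21, 10],
  [0, 0, 0, -0.135, 0, -0.285, 10],
  [0, 0, 0, -0.151, 0, -0.314, 10],
])

```text
t: 33.17
ee_pos: [487.7, -11.1, 209.6]
orientation: [-3.03, 0.175, 0.694]
ft_force: [-0.2, -0.1, -2.3]
width: 19.8
grasp_force: 30.0
```

servo_tool([
  [0.004, 0, 0.007, 0.015, 0.048, -0.008, 10],
  [0.011, 0, 0.022, 0.046, 0.143, -0.024, 10],
  [0.022, 0, 0.045, 0.092, 0.287, -0.048, 10],
  [0.032, 0, 0.067, 0.139, 0.43, -0.072, 10],
  [0.043, 0, 0.089, 0.185, 0.574, -0.097, 10],
  [0.054, 0, 0.112, 0.231, 0.717, -0.121, 10],
  [0.065, 0, 0.134, 0.277, 0.86, -0.145, 10],
  [0.072, 0, 0.149, 0.308, 0.957, -0.161, 10],
])

```text
t: 34.17
ee_pos: [533.7, -211.7, 209.1]
orientation: [-2.932, 0.545, 0.677]
ft_force: [0.6, 0.0, -2.3]
width: 19.7
grasp_force: 30.0
```

servo_tool([
  [0.011, 0, 0.022, 0.073, 0.126, -0.037, 10],
  [0.022, 0, 0.045, 0.146, 0.253, -0.074, 10],
  [0.032, 0, 0.067, 0.218, 0.379, -0.111, 10],
  [0.043, 0, 0.089, 0.291, 0.505, -0.148, 10],
  [0.054, 0, 0.112, 0.364, 0.632, -0.185, 10],
  [0.063, 0, 0.131, 0.427, 0.74, -0.217, 10],
  [0.07, 0, 0.145, 0.47, 0.817, -0.24, 10],
  [0.072, 0, 0.149, 0.485, 0.842, -0.247, 10],
  [0.072, 0, 0.149, 0.485, 0.842, -0.247, 10],
])

```text
t: 35.3
ee_pos: [575.3, -405.4, 211.0]
orientation: [-2.798, 0.885, 0.647]
ft_force: [0.7, 0.8, -2.1]
width: 20.0
grasp_force: 30.0
```

```bash
python3 - <<'E'
from see import *
im,W=cloud("side"); planes(im,W); nuts(); o,p,R=now(); print(o["t"],o["ft_force"],p,o["qpos"].round(2)); d=1.; hist(im,W,p,R,d,70,-84.6,10)
pot=np.array([452,-318]); out=np.array([.82,-.572])
for s,z,e in((55,165,20),(45,145,13),(38,125,6),(35,112,0),(35,108,-6),(35,106,-12),(35,106,-18),(35,106,-25),(35,106,-32),(34,106,-38),(33,106,-44),(33,106,-50)):
    a,b=tcp_for(np.r_[pot+s*out,z],e,145,d,70,-84.6); print(rows(p,R,a,b).tolist(),a.round())
E
```

```text
plane 216 n [-0.015  0.999  0.034] off -48.8 pitch lipdown -23.8 c [  9. -46. -70.] ext [-35. -49. -86.] [ 64. -43. -46.]
plane 172 n [0.002 1.    0.025] off 45.4 pitch lipdown 4.8 c [ 16.  47. -68.] ext [-32.  44. -85.] [ 63.  50. -45.]
plane 134 n [ 0.027 -0.002  1.   ] off -82.6 pitch lipdown 1.6 c [ 36.   2. -84.] ext [-31. -49. -86.] [ 69.  50. -80.]
35.4 [-0.08804612  0.43650904 -1.54313483] [ 575.6029746  -404.60467532  211.47140594] [-0.63  0.79  1.09 -0.01  1.72  1.56]
rows x from -98 step 10, cols y
[[ 0  0  0  0  1  0  0  0  1]
 [ 0  0  0  5  5  4  5  3  3]
 [ 0  0  0 11 19  3  0  0  0]
 [ 0  0  1  0  6  7  1  0  0]
 [ 0  0  0  0  5 28 13  2  0]
 [ 0  0  0  0  0  5 13  0  0]
 [ 0  0  0  0  0  0  0  0  0]
 [ 0  0  0  0  0  0  0  0  0]
 [ 0  0  0  0  0  0  0  0  0]
 [ 0  0  0  0  0  0  0  0  0]
 [ 0  0  0  0  0  0  0  0  0]
 [ 0  0  0  0  0  0  0  0  0]
 [ 0  0  0  0  0  0  0  0  0]
 [ 0  0  0  0  0  0  0  0  0]]
[-0.001, 0.058, -0.0, -0.017, -0.001, 0.054] [ 569. -400.  203.]
[-0.001, 0.14, -0.0, -0.065, -0.0, 0.13] [ 557. -391.  194.]
[-0.001, 0.221, -0.0, -0.104, -0.0, 0.206] [ 546. -383.  184.]
[-0.001, 0.291, -0.0, -0.135, -0.0, 0.251] [ 538. -378.  178.]
[-0.001, 0.361, -0.0, -0.174, -0.0, 0.254] [ 532. -374.  181.]
[-0.001, 0.431, -0.001, -0.219, -0.0, 0.253] [ 525. -369.  185.]
[-0.001, 0.501, -0.001, -0.269, -0.0, 0.248] [ 518. -364.  190.]
[-0.001, 0.582, -0.001, -0.328, -0.0, 0.249] [ 510. -358.  195.]
[-0.001, 0.663, -0.001, -0.386, -0.0, 0.257] [ 500. -352.  199.]
[-0.001, 0.733, -0.001, -0.439, -0.0, 0.272] [ 491. -346.  201.]
[-0.0, 0.803, -0.001, -0.491, 0.0, 0.292] [ 482. -339.  202.]
[-0.0, 0.873, -0.001, -0.536, 0.0, 0.315] [ 474. -333.  202.]
```

servo_tool([
  [0, 0.058, 0, -0.017, 0, 0.054, 10],
  [0, 0.14, 0, -0.065, 0, 0.13, 10],
  [0, 0.221, 0, -0.104, 0, 0.206, 10],
  [0, 0.291, 0, -0.135, 0, 0.251, 10],
  [0, 0.326, 0, -0.155, 0, 0.253, 10],
  [0, 0.361, 0, -0.174, 0, 0.254, 10],
  [0, 0.396, 0, -0.197, 0, 0.254, 10],
  [0, 0.431, 0, -0.219, 0, 0.253, 10],
  [0, 0.466, 0, -0.244, 0, 0.25, 10],
  [0, 0.501, 0, -0.269, 0, 0.248, 10],
])

```text
t: 36.65
ee_pos: [518.1, -363.7, 191.1]
orientation: [2.881, -0.909, 0.435]
ft_force: [-0.0, -0.1, -2.5]
width: 19.8
grasp_force: 30.0
```

```bash
python3 - <<'E'
from see import *
im,W=cloud("side"); o,p,R=now(); print(o["t"],p,o["qpos"].round(2)); d=1.; hist(im,W,p,R,d,70,-84.6,10)
pot=np.array([452,-318]); out=np.array([.82,-.572])
for s,z,e in((35,106,-25),(35,106,-32),(34,106,-36)):
    a,b=tcp_for(np.r_[pot+s*out,z],e,145,d,70,-84.6); print(rows(p,R,a,b).tolist(),a.round())
E
```

```text
36.7 [ 516.76071774 -362.76187374  190.73125083] [-0.63  0.36  1.85  0.01  0.63  1.54]
rows x from -98 step 10, cols y
[[ 0  0  0  0  0  0  0  0  0]
 [ 2  5  1  0  0  0  0  0  0]
 [ 5 12  3  0  0  0  0  0  0]
 [ 1  7  0  0  0  0  0  0  0]
 [ 0  0  0  0  0  0  0  0  0]
 [ 0  0  0  0  0  0  0  0  0]
 [ 0  0  0  0  0  0  0  0  0]
 [ 0  0  0  0  0  0  0  0  0]
 [ 0  0  0  0  0  0  0  0  0]
 [ 0  0  0  0  0  0  0  0  0]
 [ 0  0  0  0  0  0  0  0  0]
 [ 0  0  0  0  0  0  0  0  0]
 [ 0  0  0  0  0  0  0  0  0]
 [ 0  0  0  0  0  0  0  0  0]]
[-0.0, 0.08, -0.0, -0.034, 0.002, -0.035] [ 510. -358.  195.]
[-0.0, 0.161, -0.0, -0.082, 0.002, -0.069] [ 500. -352.  199.]
[-0.0, 0.208, -0.0, -0.116, 0.002, -0.087] [ 494. -347.  201.]
```

servo_tool([
  [0, 0.04, 0, -0.017, 0, -0.017, 10],
  [0, 0.08, 0, -0.034, 0, -0.035, 10],
  [0, 0.12, 0, -0.058, 0, -0.052, 10],
  [0, 0.161, 0, -0.082, 0, -0.069, 10],
  [0, 0.208, 0, -0.116, 0, -0.087, 10],
  [0, 0.208, 0, -0.116, 0, -0.087, 10],
])

```text
t: 37.45
ee_pos: [494.7, -347.6, 199.6]
orientation: [2.707, -0.855, 0.847]
ft_force: [-0.2, -0.2, -1.7]
width: 19.7
grasp_force: 30.0
```

```bash
cat >> see.py <<'E'
def potlook(im,W):
    I=im.astype(int);r,g,b=I[...,0],I[...,1],I[...,2]
    dx=W[...,:2]-[452,-318]; d=np.linalg.norm(dx,axis=-1); z=W[...,2]
    m=((d<64)&(z>2)&(z<80)&(r>b)).astype(np.uint8); k,l,s,c=cv2.connectedComponentsWithStats(m)
    for i in range(1,k):
        if s[i,4]>5: print("  pot brown",s[i,4],c[i].round(),np.median(W[l==i],0).round())
E
python3 - <<'E'
from see import *
im,W=cloud("side"); o,p,R=now(); print(o["t"],p,o["qpos"].round(2)); d=1.; hist(im,W,p,R,d,70,-84.6,10); planes(im,W); potlook(im,W)
E
```

```text
37.5 [ 495.89926062 -348.55743165  200.42183481] [-0.64  0.26  2.11  0.11  0.17  1.44]
rows x from -98 step 10, cols y
[[0 0 0 0 0 0 0 0 0]
 [0 0 0 0 0 0 0 0 0]
 [0 0 0 0 0 0 0 0 0]
 [0 0 0 0 0 0 0 0 0]
 [0 0 0 0 0 0 0 0 0]
 [0 0 0 0 0 0 0 0 0]
 [0 0 0 0 0 0 0 0 0]
 [0 0 0 0 0 0 0 0 0]
 [0 0 0 0 0 0 0 0 0]
 [0 0 0 0 0 0 0 0 0]
 [0 0 0 0 0 0 0 0 0]
 [0 0 0 0 0 0 0 0 0]
 [0 0 0 0 0 0 0 0 0]
 [0 0 0 0 0 0 0 0 0]]
plane 741 n [ 0.011 -0.01   1.   ] off -80.8 pitch lipdown 0.6 c [ 25.   6. -81.] ext [-29. -49. -84.] [104.  72. -78.]
plane 220 n [0.012 1.    0.007] off -47.0 pitch lipdown 59.2 c [ 10. -47. -64.] ext [-31. -49. -86.] [ 59. -43. -38.]
plane 149 n [ 0.017 -0.013  1.   ] off -83.5 pitch lipdown 1.0 c [ 18.  18. -84.] ext [-29. -36. -86.] [ 98.  72. -82.]
  pot brown 37 [395. 181.] [ 480. -351.   32.]
```

The scoop is empty. Before leaving I'll un-tilt, then swing back to the board, checking the pot and tray on the way.

```bash
python3 - <<'E'
from see import *
o,p,R=now()
t=Ro.from_rotvec([0,-np.radians(1),0])
a,b=np.array([528,-371,230.]),down(235)*t; print(rows(p,R,a,b).tolist())
g=np.array([472.5,290.1,200]); P,Q=a,b
for k in range(1,6):
    a1=a+(g-a)*k/5; y=235+223.2*k/5; b1=down(y)*t
    print(rows(P,Q,a1,b1).tolist(),a1.round()); P,Q=a1,b1
E
```

```text
[-0.0, -0.417, -0.001, 0.245, -0.0, -0.01]
[-0.009, -0.0, -0.519, -0.424, -0.51, 0.037] [ 517. -239.  224.]
[-0.009, 0.0, -0.519, 0.057, -0.661, 0.029] [ 506. -107.  218.]
[-0.009, 0.0, -0.519, 0.505, -0.431, 0.021] [495.  26. 212.]
[-0.009, -0.0, -0.519, 0.662, 0.048, 0.018] [484. 158. 206.]
[-0.009, 0.0, -0.519, 0.438, 0.499, 0.022] [472. 290. 200.]
```

servo_tool([
  [0, -0.05, 0, 0.05, 0, -0.03, 10],
  [0, -0.15, 0, 0.12, 0, -0.04, 10],
  [0, -0.26, 0, 0.17, 0, -0.03, 10],
  [0, -0.36, 0, 0.22, 0, -0.02, 10],
  [0, -0.417, 0, 0.245, 0, -0.01, 10],
  [0, -0.417, 0, 0.245, 0, -0.01, 10],
])

```text
t: 38.25
ee_pos: [529.8, -373.1, 230.5]
orientation: [-2.991, 0.946, 0.021]
ft_force: [-0.9, 0.2, -1.8]
width: 19.8
grasp_force: 30.0
```

servo_tool([
  [-0.001, 0, -0.06, -0.05, -0.06, 0.004, 10],
  [-0.003, 0, -0.17, -0.14, -0.17, 0.012, 10],
  [-0.005, 0, -0.28, -0.23, -0.28, 0.02, 10],
  [-0.007, 0, -0.39, -0.32, -0.39, 0.028, 10],
  [-0.009, 0, -0.519, -0.424, -0.51, 0.037, 10],
])

```text
t: 38.88
ee_pos: [516.4, -238.4, 224.3]
orientation: [3.127, 0.26, -0.023]
ft_force: [0.7, 0.3, -1.5]
width: 19.9
grasp_force: 30.0
```

servo_tool([
  [-0.002, 0, -0.104, 0.011, -0.132, 0.006, 10],
  [-0.004, 0, -0.208, 0.023, -0.264, 0.012, 10],
  [-0.005, 0, -0.311, 0.034, -0.397, 0.017, 10],
  [-0.007, 0, -0.415, 0.046, -0.529, 0.023, 10],
  [-0.009, 0, -0.519, 0.057, -0.661, 0.029, 10],
])

```text
t: 39.5
ee_pos: [506.4, -106.2, 218.3]
orientation: [2.789, 1.423, -0.021]
ft_force: [0.3, 0.4, -1.6]
width: 20.2
grasp_force: 30.0
```

servo_tool([
  [-0.002, 0, -0.104, 0.101, -0.086, 0.004, 10],
  [-0.004, 0, -0.208, 0.202, -0.172, 0.008, 10],
  [-0.005, 0, -0.311, 0.303, -0.259, 0.013, 10],
  [-0.007, 0, -0.415, 0.404, -0.345, 0.017, 10],
  [-0.009, 0, -0.519, 0.505, -0.431, 0.021, 10],
])

```text
t: 40.12
ee_pos: [496.5, 26.0, 212.2]
orientation: [2.036, 2.371, -0.015]
ft_force: [0.2, -0.3, -0.8]
width: 19.9
grasp_force: 30.0
```

servo_tool([
  [-0.002, 0, -0.104, 0.132, 0.01, 0.004, 10],
  [-0.004, 0, -0.208, 0.265, 0.019, 0.007, 10],
  [-0.005, 0, -0.311, 0.397, 0.029, 0.011, 10],
  [-0.007, 0, -0.415, 0.53, 0.038, 0.014, 10],
  [-0.009, 0, -0.519, 0.662, 0.048, 0.018, 10],
])

```text
t: 40.75
ee_pos: [486.7, 158.1, 206.2]
orientation: [0.982, 2.963, -0.008]
ft_force: [0.3, 0.6, -2.2]
width: 19.8
grasp_force: 30.0
```

servo_tool([
  [-0.002, 0, -0.104, 0.088, 0.1, 0.004, 10],
  [-0.004, 0, -0.208, 0.175, 0.2, 0.009, 10],
  [-0.006, 0, -0.32, 0.27, 0.31, 0.013, 10],
  [-0.007, 0, -0.42, 0.36, 0.41, 0.018, 10],
  [-0.009, 0, -0.49, 0.42, 0.475, 0.021, 10],
  [-0.009, 0, -0.519, 0.438, 0.499, 0.022, 10],
  [-0.009, 0, -0.519, 0.438, 0.499, 0.022, 10],
])

```text
t: 41.62
ee_pos: [477.3, 289.6, 200.1]
orientation: [-0.207, 3.115, 0.0]
ft_force: [0.5, 0.5, -2.4]
width: 19.4
grasp_force: 30.0
```

```bash
python3 - <<'E'
from see import *
im,W=cloud("side"); planes(im,W); potlook(im,W); o,p,R=now(); print(o["t"],p,o["qpos"].round(2),o["ft_force"])
print("top"); im,W=nuts(); potlook(im,W); save(im,"top9.png")
for z in(90,80,77,76): print(rows(p,R,[472.5,290.1,z],down(98.2)*Ro.from_rotvec([0,-np.radians(1),0])).tolist())
E
```

```text
plane 2048 n [ 0.007 -0.001  1.   ] off -82.4 pitch lipdown 0.4 c [ 19.   2. -83.] ext [-37. -46. -85.] [ 64.  49. -80.]
plane 778 n [-0.002  1.     0.02 ] off 47.2 pitch lipdown -6.4 c [  1.  48. -65.] ext [-37.  45. -86.] [ 54.  50. -41.]
plane 341 n [-0.999 -0.002  0.037] off 33.8 pitch lipdown -87.9 c [-36.  15. -60.] ext [-37. -45. -80.] [-33.  45. -36.]
  pot brown 33 [395. 181.] [ 478. -349.   32.]
41.675 [477.42327458 289.29503156 200.03935738] [ 0.53  0.35  1.81 -0.01  0.97 -1.17] [ 0.47424281 -0.6149365  -1.81118563]
top
  pot brown 321 [466. 255.] [ 488. -330.   30.]
  pot brown 134 [444. 266.] [ 463. -281.   31.]
  pot brown 131 [445. 282.] [ 428. -283.   31.]
  pot brown 145 [460. 290.] [ 411. -316.   29.]
[-0.001, 0.001, -0.008, 0.035, 0.008, 0.55]
[-0.001, 0.001, -0.008, 0.036, 0.008, 0.6]
[-0.001, 0.001, -0.008, 0.036, 0.008, 0.615]
[-0.001, 0.001, -0.008, 0.036, 0.008, 0.62]
```

All five nuts are in the pot and the tray is empty. Lowering the scoop onto its board.

servo_tool([
  [0, 0, -0.008, 0.012, 0.008, 0.06, 10],
  [0, 0, -0.008, 0.012, 0.008, 0.2, 10],
  [0, 0, -0.008, 0.012, 0.008, 0.36, 10],
  [0, 0, -0.008, 0.012, 0.008, 0.48, 10],
  [0, 0, -0.008, 0.012, 0.008, 0.56, 10],
  [0, 0, -0.008, 0.012, 0.008, 0.6, 10],
  [0, 0, -0.008, 0.012, 0.008, 0.608, 10],
  [0, 0, -0.008, 0.012, 0.008, 0.61, 10],
])

```text
t: 42.72
ee_pos: [477.8, 291.5, 78.5]
orientation: [-0.226, 3.113, 0.001]
ft_force: [0.5, -0.6, -1.6]
width: 19.8
grasp_force: 30.0
```

servo_tool([
  [0, 0, 0, 0, 0, 0.004, 10],
  [0, 0, 0, 0, 0, 0.006, 10],
])

```text
t: 42.98
ee_pos: [477.7, 291.4, 77.2]
orientation: [-0.226, 3.113, 0.001]
ft_force: [0.2, -0.6, -2.1]
width: 19.8
grasp_force: 30.0
```

servo_tool([
  [0, 0, 0, 0, 0, 0.004, 10],
  [0, 0, 0, 0, 0, 0.004, 10],
])

```text
t: 43.22
ee_pos: [477.7, 291.4, 76.4]
orientation: [-0.226, 3.113, 0.001]
ft_force: [-0.8, -1.0, 2.8]
width: 19.8
grasp_force: 30.0
```

servo_tool([
  [0, 0, 0, 0, 0, 0, 10],
  [0, 0, 0, 0, 0, 0, 70],
  [0, 0, 0, 0, 0, 0, 70],
  [0, 0, 0, 0, 0, 0, 70],
  [0, 0, 0, 0, 0, 0, 70],
  [0, 0, 0, 0, 0, -0.05, 70],
  [0, 0, 0, 0, 0, -0.2, 70],
  [0, 0, 0, 0, 0, -0.4, 70],
  [0, 0, 0, 0, 0, -0.7, 70],
  [0, 0, 0, 0, 0, -0.9, 70],
])

```text
t: 44.48
ee_pos: [474.5, 291.3, 259.4]
orientation: [-0.226, 3.111, 0.003]
ft_force: [1.1, 0.5, -0.8]
width: 70.3
grasp_force: 0.0
```

servo_tool([
  [0, 0, 0, 0.3, -0.2, -0.2, 70],
  [0, 0, 0, 0.4, -0.5, -0.2, 70],
  [0, 0, 0, 0.4, -0.9, -0.2, 70],
  [0, 0, 0, 0.4, -0.9, -0.2, 70],
  [0, 0, 0, 0.4, -0.9, -0.2, 70],
])

```text
t: 45.1
ee_pos: [420.0, 99.7, 295.4]
orientation: [-0.221, 3.113, 0.0]
ft_force: [0.7, 0.2, 0.5]
width: 70.3
grasp_force: 0.0
```

```bash
python3 - <<'E'
from see import *
for n in("side","top"):
    im,W=cloud(n); I=im.astype(int); r,g,b=I[...,0],I[...,1],I[...,2];x,y,z=W[...,0],W[...,1],W[...,2]
    m=(r>120)&(g<60)&(z>60)&(z<125)&(y>150)&(y<420)&(x>350)&(x<560); P=W[m]; print(n,"red",len(P),cv2.minAreaRect(P[:,:2].astype(np.float32)),np.percentile(P[:,2],[2,50,98]).round(1))
    m=(abs(r-b)<40)&(r>90)&(z>11)&(z<18)&(x>400)&(x<560)&(abs(y-290)<45); print("floor plane",np.linalg.lstsq(np.c_[x[m]-480,y[m]-290,np.ones(m.sum())],z[m],rcond=None)[0].round(3)); potlook(im,W)
    if n=="top":
        for nm,(u0,u1,v0,v1),lo,hi in(("tumbler",(425,475,160,210),60,110),("tape",(170,225,158,210),24,38)):
            S=W[v0:v1,u0:u1].reshape(-1,3);S=S[(S[:,2]>lo)&(S[:,2]<hi)]; print(nm,cv2.minEnclosingCircle(S[:,:2].astype(np.float32)))
o,p,R=now(); print(o["t"],p,o["qpos"].round(2),np.abs(o["qvel"]).max())
E
```

```text
side red 588 ((466.4216003417969, 291.5216064453125), (81.58440399169922, 18.5888614654541), 9.409407615661621) [107.1 110.1 112.1]
floor plane [-8.0000e-03  4.0000e-03  1.2494e+01]
  pot brown 30 [395. 182.] [ 477. -347.   33.]
top red 339 ((467.154541015625, 289.53997802734375), (81.39572143554688, 18.51175880432129), 7.442333221435547) [105.2 110.8 115.9]
floor plane [-3.0000e-03  4.0000e-03  1.3392e+01]
  pot brown 319 [466. 255.] [ 488. -330.   29.]
  pot brown 134 [444. 266.] [ 463. -281.   30.]
  pot brown 130 [445. 282.] [ 428. -283.   31.]
  pot brown 142 [460. 290.] [ 411. -315.   30.]
tumbler ((633.9877319335938, -283.03680419921875), 32.52859115600586)
tape ((628.7810668945312, 266.957763671875), 42.38203430175781)
45.2 [420.1656034  101.47529014 295.02819768] [ 0.21  0.03  1.97 -0.    1.13 -1.5 ] 0.024672080157072035
```

Scoop stands flat at its original place, the nuts are in the pot, and the tumbler and tape have not moved. Handing in.

```bash
python3 -c "
from workcell import ctrl
print(ctrl.close_job())"
```

```text
the job is handed in; nothing more can be done
None
```

The job is handed in at about 45 s: depth measurements show all five walnuts in the pot and the tray empty, the empty scoop standing flat and released on its cork board, and the tumbler and tape unmoved; midway the scoop slipped in the grip (peak wrist force seen about 33 N), so I set it down in the tray and regrasped it.

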